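# Hang a bottle holder on the equipment rail and load its bottle

### The arm

A 7-joint arm with a two-finger parallel gripper is mounted at the origin on the work surface. World frame = base frame: x ahead of the robot, y to its left, z up, the work surface at z = 0. Lengths are in m, angles in rad, forces in N, time in s.
With the tool pointing down it reaches from about 0.4 to 0.85 m from the base axis. Payload 4.4 kg.
Tool frame: the origin (TCP) lies at the very end of the fingers, on their centre line; the grasp point (between the pads) lies 19 mm behind it; z points along the fingers, y is the direction in which the jaws open and shut (so a half turn about z gives the same grasp; the last joint's range is limited). The gripper opens to 94 mm and grips with 3 to 60 N. Pads are 16 mm wide; open, the fingers measure 119 mm over their backs; the gripper's body (75 mm by 177 mm) begins 78 mm behind the grasp point.
Start: joints at [1.217, 0.628, 0.038, 1.517, -0.027, 0.996, -0.02], TCP at [0.185, -0.623, 0.205] pointing down, gripper open.
Joint ranges: [-3.06, 3.06], [-0.37, 2.12], [-1.25, 1.32], [0.18, 2.47], [-1.1, 4.24], [0.23, 1.98], [-2.94, 2.94]. Speed limits (rad/s): [2.57, 2.57, 3.14, 3.14, 3.14, 3.14, 3.14].

### API

Orientations are given as a rotation vector (axis times angle).
In Python, from cell import r gives the robot as it stands.
- The arm moves only by the shell command python3 -m crank 'ROWS' [OPENING] [FORCE]. ROWS is JSON, a list of rows, each a list of 6 numbers: the shift along the tool's x, y, z each as a share of 30 mm, from -1 to 1, then the turn, a rotation vector about the tool's x, y, z each as a share of 4 degrees, from -1 to 1. In form: [[x, y, z, wx, wy, wz], ...]. A call has 1 to 8 rows; each row shifts and turns the commanded pose from where the row before left it, along the tool's axes as they then stand; what a row does not reach is not made up. A row lasts 1/12 s, in which the tool goes at most 41.7 mm and 7.16 degrees, less where a joint would pass 70% of its speed; a pose out of reach is approached as far as the arm can. A call with a number of a shift or a turn outside -1 to 1 is refused whole. A call with a gripper value outside its range is refused whole. OPENING is the opening, from 0 (shut) to 1 (fully open), set as the call begins (- or left out, the last holds). The fingers move at their own pace and stop on an object; FORCE is the grip in N (left out, the last holds). Time passes only in rows, so rows that do not move let the fingers close. It gives the time, the measured TCP pose, the force and the opening at its end, in the units of the state.
- r.read_state(): the state, without advancing time (a new reading comes with each control period).
- r.snapshot(name): name is "scene" or "side" or "wrist"; returns the picture (400x640x3 uint8, blue, green, red); there is no depth.
- r.get_calibration(name): a dict with "fx", "fy", "cx", "cy" (pixels), "camera_from_world" (4x4, takes a point from world to camera coordinates); the wrist camera has in their place "hand_eye" (4x4, takes a point from camera to tool coordinates, whose origin is the TCP and whose axes are the flange's). Camera axes: x right, y down, z forward; pixel columns grow to the right and rows downward; lengths in m; the calibration is good to about 2 mm. A picture is of the moment at which its call begins: read the wrist's pose just before it. get_calibration takes no time and is no camera call.
- r.finish_job(): hands the job in, once; it reports no verdict.
Trained networks look in the newest picture that a camera, given by its name, has taken for a name from the list of things; names that differ only in an ending like _2 or _b are one class to them, and where a whole thing is asked for, a point or a joint stands for the part that bears it (a point fixed in the world has none). Each returns a list of dicts, best first, with "conf" (0 to 1); they miss things now and then, are a little off and sometimes report something else, mostly with a low value. They report only what shows in the picture. A call takes as long as a camera call. They do not tell look-alikes from the thing itself.
- r.spot_in(camera, target): "extent" ([left, top, width, height] in pixels, round what is visible of it).
The state is a dict: "clock": time; "joints": joint angles; "joint_vel": joint speeds; "effort": joint torques, N m; "ee_pos": TCP position; "tool_rot": TCP orientation; "ft_force": force on the tool from outside, world axes, zero at the start; "moment": the same for the moment, N m; "gripper_width": finger opening in m.
Only numpy, scipy, OpenCV 4.12 (cv2) and the standard library are available. Lean on these libraries where they do the work, as an engineer would, in place of code of your own. Each camera call takes 0.05 s, during which the arm holds its last target.

### The job

Hook the empty bottle holder over the bare stretch of the equipment rail at the end away from the clamp stop, basket facing the robot, and slide it along the rail, still hooked on, until it sits up against the stop. Then set the tall slim glass bottle gently into the holder's basket, upright, and let go of everything. Leave the other things on the trolley where they stand.

Things in the scene. Friction and masses are not known exactly. Their poses are not given: they have to be found in the camera images.
- holder: hang-on bottle holder of steel sheet, 0.3 kg, standing on the trolley top. Origin: centre of the underside of its open square basket; z up, x towards its hook side. Basket 68 mm square, 62 inside, 60 high, floor 3 thick. A back plate 68 mm wide (x = 31 to 35) rises to the hook at z = 97 to 124 (reaches x = 58), topped by an upright black grip. Hung, it leans up to 0.1 rad, foot to the rail
- holder_grip (a point): point in the holder's upright black plastic grip, to be taken from above across its 10 mm thickness (along the holder's x): x = 33, y = 0, z = 150 mm in the holder's frame. The grip is 50 mm wide in y and stands from z = 124 (just above the hook's bend) to 165 mm
- holder_hook (a point): point in the holder's hook: middle of the underside of its bend, which rests on the rail's top face (x = 41, y = 0, z = 120 mm in the holder's frame). The gap is 12 mm wide (x = 35 to 47 mm) between back plate and lip; the lip goes 8 mm straight down, then flares outward to z = 97 mm, where the mouth is about 19 mm wide
- bottle: tall slim stoppered glass bottle, 0.26 kg, standing on the trolley top: body 50 mm diameter up to 88 mm high, then a shoulder and a 24 mm neck; black rubber stopper 26 mm diameter from 126 to 150 mm high. Origin: centre of its underside, z up
- bottle_stopper (a point): middle of the bottle's stopper, 138 mm above its underside
- rail: fixed steel rail: flat bar 10 mm thick (x), 500 mm long (y), from 140 to 170 mm above the trolley top. Two uprights (20 mm square, 175 mm high) stand 22 to 42 mm behind it (+x) at y = -235 and 235 mm. Origin: on the trolley top below the bar's middle; x away from the robot, y along the bar, z up. Things hang on its robot side (-x)
- rail_mid (a point): middle of the rail's top face
- stop: clamp stop: aluminium block fixed round the rail, 24 mm along it, 36 mm deep, 8 mm above its top, with a small black knob in front. Origin: bar centreline, level with the bar's top. The forceps jar is on one side, the bare stretch for the holder on the other (either way round). With the holder touching it, hook point and this origin are 46 mm apart along the rail
- jar: steel forceps jar, 56 mm diameter, fixed to the rail by a grey clamp block (40 mm along the rail) beside the stop; jar from 50 to 150 mm above the trolley top, axis 47 mm in front of the bar, forceps rings up to 195 mm high. Origin: bar centreline, level with the bar's top
- squat_bottle_a: bystander: squat stoppered bottle, 70 mm diameter, 94 mm high, too wide for the holder; origin at the centre of its underside
- squat_bottle_b: bystander: the same kind of squat bottle
- gallipot: bystander: small steel cup, 58 mm diameter, 45 mm high, between holder and bottle; origin at the centre of its underside
- kidney_dish: bystander: steel kidney dish about 85 x 210 mm, 34 mm high; origin at its middle, underside
- forceps: bystander: steel dressing forceps lying flat in front of the rail, 145 mm long along x, 8 mm high; origin near the middle, underside
- swab_bowl: bystander: small steel bowl, 110 mm diameter, 45 mm high; origin at the centre of its underside
Things that resemble listed ones, but are neither listed nor needed, are in the scene too. Leave any orange look-alike of the holder alone.

How it is judged:
By the outcome, as a careful person would: the job done as asked, in the order asked, and still so for the second after the job is handed in, with the robot touching nothing.
It also fails if it takes over 64 s, if anything falls off the work surface, if the arm or the gripper's body presses on something with over 40 N, if the wrist force passes 120 N, or if a joint passes its speed limit or range.

## Working session

There is one attempt and no reset: what is moved stays moved. The work goes in short steps, Python scripts to look and compute and a shell command to move; the robot and the scene stay as the last step left them, time stands still between calls to the robot, and variables do not carry over. Pictures are saved under pics/ and viewed, and the job is handed in when it is done.

```bash
ls; mkdir -p pics; python3 - <<'E'
from cell import r
import cv2
s=r.read_state(); print({k:(v if not hasattr(v,'round') else v) for k,v in s.items()})
for n in ["scene","side","wrist"]:
    im=r.snapshot(n); cv2.imwrite(f"pics/{n}0.png",im)
    print(n,r.get_calibration(n))
E
```

```text
pics
{'clock': 0.0, 'joints': array([ 1.21723051,  0.62928514,  0.03839559,  1.51836029, -0.02695851,
        0.99630587, -0.01998886]), 'joint_vel': array([-0.00058843, -0.00019399,  0.0009569 , -0.00105847, -0.00016773,
       -0.00106492,  0.0003403 ]), 'effort': array([ 3.18863040e-04, -5.49719739e+01,  1.14386179e+00, -1.86635345e+01,
       -5.21998911e-02,  2.35866319e-02,  1.56453802e-04]), 'ee_pos': array([ 0.18433006, -0.62262194,  0.20459528]), 'tool_rot': array([-3.10731375e+00, -4.50313622e-01,  4.59038933e-04]), 'ft_force': array([-0.37774434, -0.40606113, -0.38715484]), 'moment': array([-0.00662537, -0.02451525, -0.001469  ]), 'gripper_width': 0.09393904606727861}
scene {'fx': 514.6700661417913, 'fy': 514.6700661417913, 'cx': 314.99819172535945, 'cy': 199.9919493957474, 'camera_from_world': array([[ 3.32514512e-01,  9.43097239e-01, -1.30273152e-03,
        -1.65106836e-01],
       [ 8.15213047e-01, -2.88119466e-01, -5.02409057e-01,
        -3.02631258e-01],
       [-4.74195937e-01,  1.65996299e-01, -8.64629078e-01,
         1.69387005e+00],
       [ 0.00000000e+00,  0.
[... 198 characters left out ...]
-0.83999465, -0.54255603,  0.00647606,  0.41299696],
       [-0.41465049,  0.63417955, -0.65259579,  0.25386791],
       [ 0.3499628 , -0.55086228, -0.75767856,  1.48243141],
       [ 0.        ,  0.        ,  0.        ,  1.        ]])}
wrist {'fx': 296.3525444813398, 'fy': 296.3525444813398, 'cx': 319.29429680168954, 'cy': 202.27051029120273, 'hand_eye': array([[ 1.41826500e-04, -9.59335698e-01, -2.82267602e-01,
         8.16450966e-02],
       [ 9.99999798e-01, -3.86973808e-05,  6.33973750e-04,
         9.41091949e-04],
       [-6.19116666e-04, -2.82267635e-01,  9.59335499e-01,
        -1.78566348e-01],
       [ 0.00000000e+00,  0.00000000e+00,  0.00000000e+00,
         1.00000000e+00]])}
```

View pics/scene0.png

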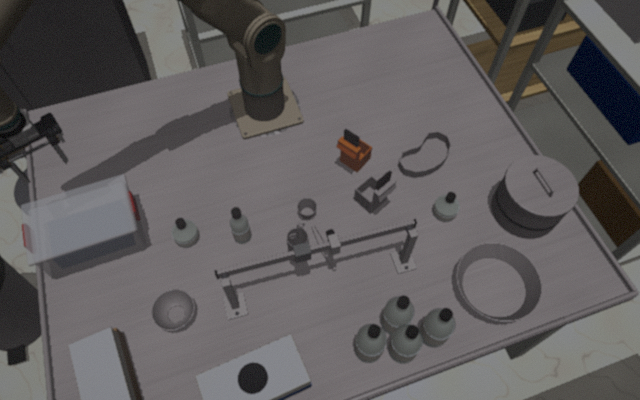

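View pics/side0.png

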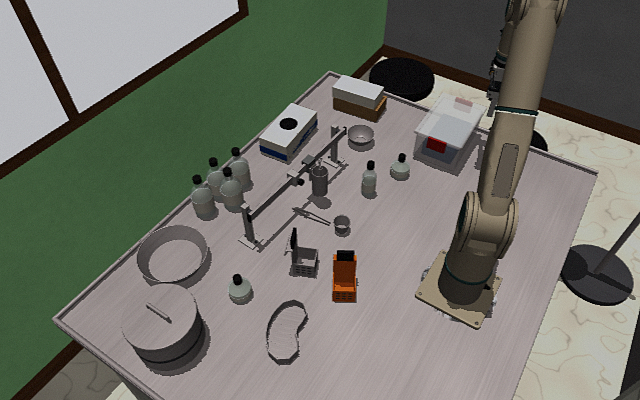

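View pics/wrist0.png

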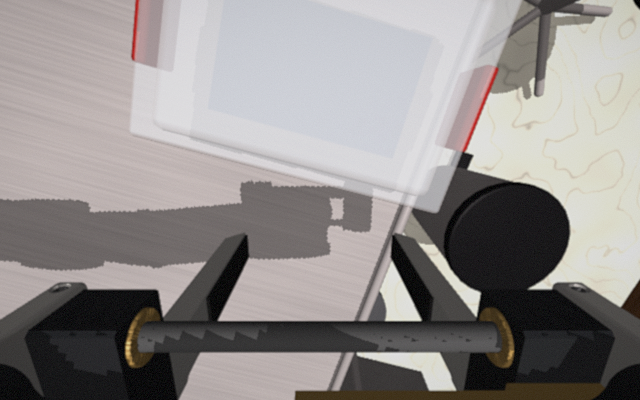

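```bash
python3 - <<'E'
import cv2
a=cv2.imread("pics/scene0.png");b=cv2.imread("pics/side0.png")
cv2.imwrite("pics/c1.png",cv2.resize(a[120:290,200:440],None,fx=3.3,fy=3.3,interpolation=cv2.INTER_CUBIC))
cv2.imwrite("pics/c2.png",cv2.resize(b[120:310,230:430],None,fx=3.1,fy=3.1,interpolation=cv2.INTER_CUBIC))
E
```

```text
(no output)
```

View pics/c1.png

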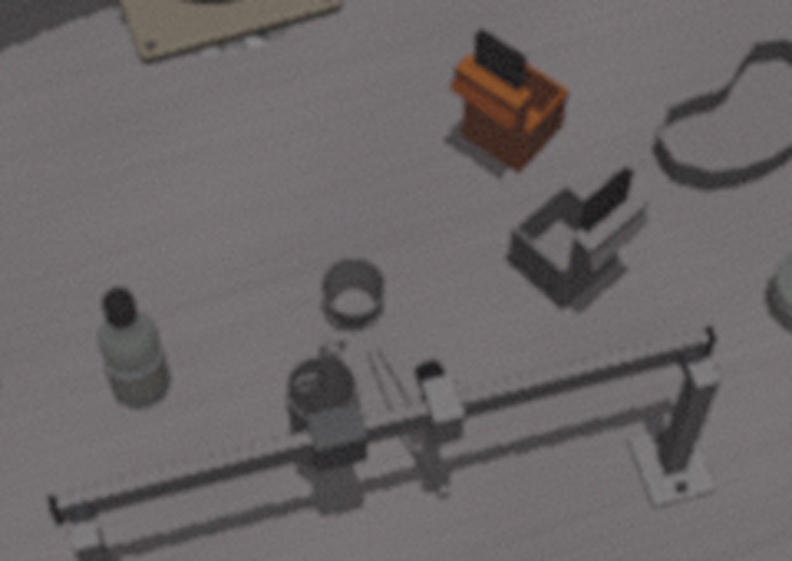

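View pics/c2.png

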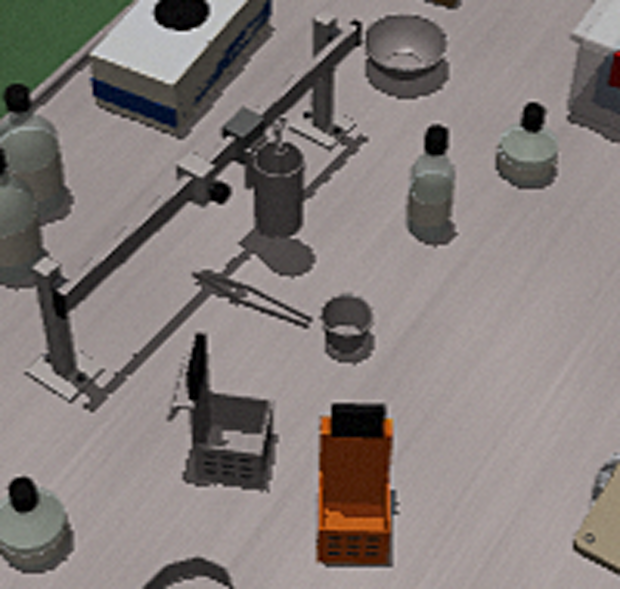

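```bash
cat > h.py <<'E'
import numpy as np, cv2
from cell import r
from scipy.optimize import least_squares
from scipy.spatial.transform import Rotation as R
C={n:r.get_calibration(n) for n in ["scene","side"]}
def proj(n,P):
    c=C[n];M=c["camera_from_world"];P=np.atleast_2d(P)
    q=P@M[:3,:3].T+M[:3,3]
    return np.c_[q[:,0]/q[:,2]*c["fx"]+c["cx"],q[:,1]/q[:,2]*c["fy"]+c["cy"]]
def ray(n,uv,z):
    c=C[n];M=c["camera_from_world"];d=np.array([(uv[0]-c["cx"])/c["fx"],(uv[1]-c["cy"])/c["fy"],1])
    d=M[:3,:3].T@d;o=-M[:3,:3].T@M[:3,3]
    return o+d*(z-o[2])/d[2]
def place(p,L):
    L=np.atleast_2d(L).astype(float)/1000;c,s=np.cos(p[2]),np.sin(p[2])
    return np.c_[c*L[:,0]-s*L[:,1]+p[0],s*L[:,0]+c*L[:,1]+p[1],L[:,2]]
def fit(obs,p0):
    # obs list of (cam,(u,v),local mm)
    f=lambda p:np.concatenate([(proj(n,place(p,L))[0]-uv) for n,uv,L in obs])
    s=least_squares(f,p0,loss="soft_l1");return s.x,s.fun
sc=lambda u,v:np.array([u/3.3+200,v/3.3+120])
sd=lambda u,v:np.array([u/3.1+230,v/3.1+120])
E
python3 - <<'E'
from h import *
# rail ends (top edge)
obs=[("scene",sc(58,508),[0,-250,170]),("scene",sc(711,342),[0,250,170]),("side",sd(356,30),[0,-250,170]),("side",sd(62,298),[0,250,165])]
p,e=fit(obs,[.6,0,0]);print("rail",p,e.round(1))
# holder
obs=[("scene",sc(583,200),[28,-25,165]),("scene",sc(630,170),[28,25,165]),
("scene",sc(512,236),[-34,-34,60]),("scene",sc(566,190),[-34,34,60]),("scene",sc(565,305),[34,-34,0]),
("side",sd(200,335),[33,25,165]),("side",sd(268,488),[-34,-34,0]),("side",sd(192,480),[-34,34,0]) ]
for y0 in (.5,1.5):
    p,e=fit(obs,[.5,.2,y0]);print("holder",p,e.round(1))
from pprint import pprint
for n in ["holder","bottle","stop","jar","gallipot","forceps","squat_bottle","bottle_stopper","holder_grip","holder_hook"]:
    for c in ["scene","side"]:
        d=r.spot_in(c,n); print(n,c,[(np.round(x["extent"]).astype(int).tolist(),round(x["conf"],2)) for x in d[:4]])
E
```

```text
rail [ 0.60640891 -0.02839751 -0.06569419] [-0.  -1.  -0.5 -1.3 -1.2 -2.3 -1.7 -1.3]
holder [0.44417867 0.19095544 0.41146347] [  0.4   1.9  -0.9   0.1   0.1  -1.1   0.3  -0.9  -0.6   3.4  -4.6  11.2
   0.1 -19.2  20.9   1.2]
holder [0.44417867 0.19095545 0.411462  ] [  0.4   1.9  -0.9   0.1   0.1  -1.1   0.3  -0.9  -0.6   3.4  -4.6  11.2
   0.1 -19.2  20.9   1.2]
holder scene [([338, 128, 35, 42], 0.65), ([355, 174, 39, 37], 0.58)]
holder side [([332, 252, 24, 51], 0.92), ([285, 229, 30, 48], 0.56)]
bottle scene [([229, 208, 24, 36], 0.62)]
bottle side [([364, 159, 14, 39], 0.87)]
stop scene [([326, 231, 15, 24], 0.72), ([155, 288, 38, 41], 0.58)]
stop side [([289, 169, 16, 18], 0.54)]
jar scene [([287, 223, 24, 40], 0.94), ([213, 218, 204, 102], 0.71), ([226, 209, 25, 37], 0.35)]
jar side [([303, 156, 21, 41], 0.8)]
gallipot scene [([296, 195, 22, 24], 0.75), ([228, 206, 24, 38], 0.37), ([432, 192, 28, 27], 0.35)]
gallipot side [([334, 217, 17, 17], 0.54)]
forceps scene [([313, 227, 21, 45], 0.42)]
forceps side [([293, 205, 38, 19], 0.58), ([300, 158, 27, 39], 0.15)]
squat_bottle scene [([433, 191, 29, 31], 0.69), ([173, 216, 27, 33], 0.62)]
squat_bottle side [([390, 156, 20, 21], 0.82), ([226, 274, 25, 33], 0.69)]
bottle_stopper scene [([227, 208, 26, 37], 0.67)]
bottle_stopper side [([361, 160, 16, 36], 0.73), ([230, 277, 20, 28], 0.21)]
holder_grip scene [([354, 171, 42, 44], 0.89), ([334, 127, 41, 48], 0.77)]
holder_grip side [([334, 247, 24, 54], 0.92), ([286, 229, 32, 50], 0.77)]
holder_hook scene [([355, 165, 41, 47], 0.92), ([338, 128, 32, 41], 0.61)]
holder_hook side [([284, 230, 33, 48], 0.97), ([333, 249, 25, 51], 0.72)]
```

```bash
python3 - <<'E'
from h import *
obs=[("scene",sc(583,200),[28,-25,165]),("scene",sc(630,170),[28,25,165]),
("scene",sc(512,236),[-34,-34,60]),("scene",sc(566,190),[-34,34,60]),("scene",sc(565,305),[34,-34,0]),
("side",sd(203,335),[33,-25,165]),("side",sd(268,489),[-34,34,0]),("side",sd(192,482),[34,34,0]),("side",sd(273,403),[-34,-34,60]) ]
p,e=fit(obs,[.5,.2,.5]);print("holder",p,e.round(1))
pr,_=fit([("scene",sc(58,508),[0,-250,170]),("scene",sc(711,342),[0,250,170]),("side",sd(356,30),[0,-250,170]),("side",sd(62,298),[0,250,165])],[.6,0,0])
a=cv2.imread("pics/scene0.png");b=cv2.imread("pics/side0.png")
def draw(img,n,off,k,p,segs,col):
    for s,t in segs:
        q=(proj(n,place(p,[s,t]))-off+.5)*k-.5
        cv2.line(img,tuple(int(v) for v in q[0]),tuple(int(v) for v in q[1]),col,1,cv2.LINE_AA)
h=34;bx=[]
for z in (0,60):
    c=[(-h,-h,z),(h,-h,z),(h,h,z),(-h,h,z)];bx+=[(c[i],c[(i+1)%4]) for i in range(4)]
g=[(28,-25,165),(28,25,165),(38,25,165),(38,-25,165)];bx+=[(g[i],g[(i+1)%4]) for i in range(4)]
hk=[(58,-34,97),(58,34,97),(47,34,124),(35,34,124),(35,-34,124),(47,-34,124)];bx+=[(hk[i],hk[(i+1)%6]) for i in range(6)]
rl=[(-5,-250,170),(5,-250,170),(5,250,170),(-5,250,170)];rs=[(rl[i],rl[(i+1)%4]) for i in range(4)]
rs+=[((-5,-250,140),(-5,250,140))]
for yy in(-235,235):
    u=[(22+5-5,yy-10,175),(42,yy-10,175),(42,yy+10,175),(22,yy+10,175)];rs+=[(u[i],u[(i+1)%4]) for i in range(4)]
for n,im,(x0,y0,x1,y1),k in(("scene",a,(200,120,440,290),3.3),("side",b,(230,120,430,310),3.1)):
    I=cv2.resize(im[y0:y1,x0:x1],None,fx=k,fy=k,interpolation=cv2.INTER_CUBIC)
    I=cv2.convertScaleAbs(I,alpha=1.5)
    draw(I,n,(x0,y0),k,p,bx,(0,255,0));draw(I,n,(x0,y0),k,pr,rs,(0,0,255))
    cv2.imwrite(f"pics/o_{n}.png",I)
E
```

```text
holder [0.43772947 0.19380796 0.42215267] [ 0.6 -0.4 -0.8 -2.2  0.2 -3.   0.2 -2.9 -0.4  1.3 -0.9 -0.5 -2.3 -0.2
  0.8 -0.8 -0.5 -1.3]
```

View pics/o_scene.png

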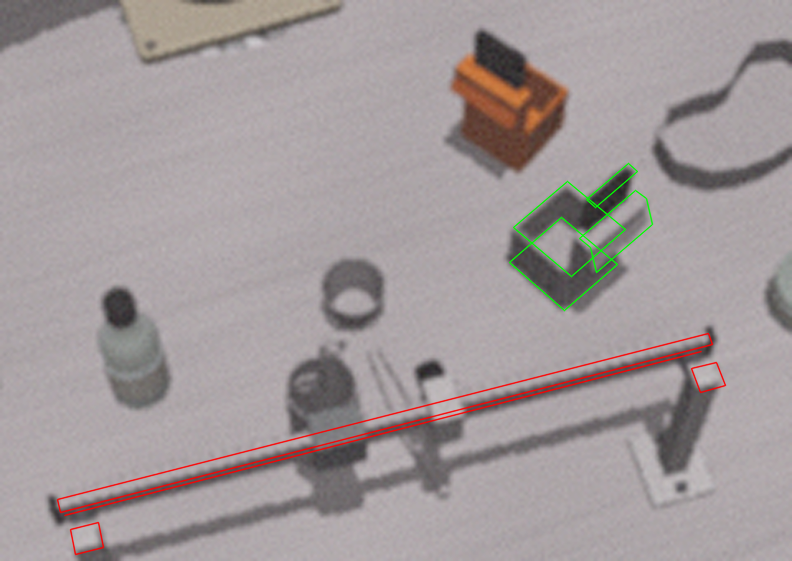

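View pics/o_side.png

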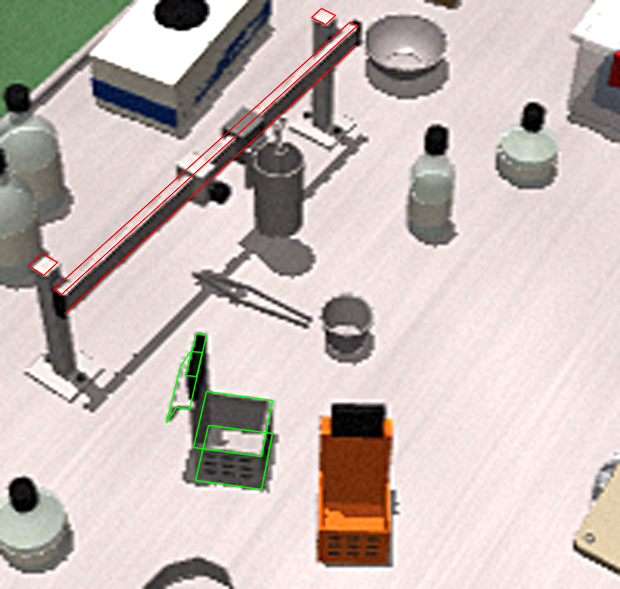

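```bash
cat >> h.py <<'E'
def toolR(yaw): # tool z down, tool y at world yaw
    y=np.array([np.cos(yaw),np.sin(yaw),0]);z=np.array([0,0,-1.]);x=np.cross(y,z)
    return np.c_[x,y,z]
def plan(target,yaw,n=None,ps=None):
    s=r.read_state();p0=np.array(s["ee_pos"]);R0=R.from_rotvec(s["tool_rot"]) 
    if ps is not None: p0=np.array(ps[0]);R0=R.from_matrix(toolR(ps[1]))
    w=(R0.inv()*R.from_matrix(toolR(yaw))).as_rotvec()
    dp=R0.inv().apply(np.array(target)-p0)
    if n is None: n=int(np.ceil(max(np.linalg.norm(w)/np.radians(4),np.linalg.norm(dp)/.030)))or 1
    while 1:
        A=sum(R.from_rotvec(w*k/n).as_matrix() for k in range(n))
        v=np.linalg.solve(A,dp)
        row=np.r_[v/.03,w/n/np.radians(4)]
        if abs(row).max()<=1: break
        n+=1
    print(f"n={n} row",row.round(3).tolist(),"total mm",(dp*1000).round(1).tolist(),"deg",np.degrees(w).round(2).tolist())
def st():
    s=r.read_state();Rm=R.from_rotvec(s["tool_rot"]).as_matrix()
    print("t%.2f"%s["clock"],"p",s["ee_pos"].round(4).tolist(),"yawY %.4f"%np.arctan2(Rm[1,1],Rm[0,1]),"z",Rm[:,2].round(3).tolist(),"F",s["ft_force"].round(1).tolist(),"w %.4f"%s["gripper_width"])
    return s
def wproj(s,P):
    c=r.get_calibration("wrist");H=np.linalg.inv(c["hand_eye"]);Rm=R.from_rotvec(s["tool_rot"]).as_matrix()
    q=(np.atleast_2d(P)-s["ee_pos"])@Rm;q=q@H[:3,:3].T+H[:3,3]
    return np.c_[q[:,0]/q[:,2]*c["fx"]+c["cx"],q[:,1]/q[:,2]*c["fy"]+c["cy"]]
def wray(s,uv,z):
    c=r.get_calibration("wrist");H=c["hand_eye"];Rm=R.from_rotvec(s["tool_rot"]).as_matrix()
    d=Rm@H[:3,:3]@np.array([(uv[0]-c["cx"])/c["fx"],(uv[1]-c["cy"])/c["fy"],1]);o=Rm@H[:3,3]+s["ee_pos"]
    return o+d*(z-o[2])/d[2]
E
python3 - <<'E'
from h import *
st()
plan([.45,-.30,.36],-.5)
plan([.46,.19,.36],.42,ps=([.45,-.30,.36],-.5))
# other objects rough
print("bottle base",ray("scene",(242,238),.02),ray("side",(369,193),.01),"stopper",ray("scene",sc(119,310),.138),ray("side",sd(436,141),.138))
print("stop",ray("scene",sc(443,396),.178),ray("side",sd(197,175),.178))
E
```

```text
t1.15 p [0.1845, -0.6233, 0.2055] yawY -1.2831 z [-0.0, 0.0, -1.0] F [0.7, -0.0, -0.5] w 0.0937
n=15 row [0.929, -0.217, -0.343, -0.0, -0.0, -0.748] total mm [346.3, -234.6, -154.5] deg [-0.0, -0.0, -44.87]
n=17 row [0.995, -0.046, 0.0, 0.0, 0.0, -0.775] total mm [434.8, -226.1, 0.0] deg [0.0, 0.0, -52.71]
bottle base [ 0.44379939 -0.19695541  0.02      ] [ 0.42081877 -0.18574729  0.01      ] stopper [ 0.43197793 -0.19454883  0.138     ] [ 0.42923333 -0.1920083   0.138     ]
stop [0.60479875 0.01183943 0.178     ] [0.59417643 0.02442113 0.178     ]
```

```bash
python3 -m crank '[[0.93,-0.22,-0.35,0,0,-0.75],[0.93,-0.22,-0.35,0,0,-0.75],[0.93,-0.22,-0.35,0,0,-0.75],[0.93,-0.22,-0.35,0,0,-0.75],[0.93,-0.22,-0.35,0,0,-0.75],[0.93,-0.22,-0.35,0,0,-0.75],[0.93,-0.22,-0.35,0,0,-0.75],[0.93,-0.22,-0.35,0,0,-0.75]]' 1
python3 -m crank '[[0.93,-0.22,-0.35,0,0,-0.75],[0.93,-0.22,-0.35,0,0,-0.75],[0.93,-0.22,-0.35,0,0,-0.75],[0.93,-0.22,-0.35,0,0,-0.75],[0.93,-0.22,-0.35,0,0,-0.75],[0.93,-0.22,-0.35,0,0,-0.75],[0.93,-0.22,-0.35,0,0,-0.75]]'
python3 - <<'E'
from h import *
st(); plan([.46,.19,.36],.42)
E
```

```text
clock: 1.82
ee_pos: [0.3593, -0.4749, 0.29]
tool_rot: [2.946, 1.091, 0.0]
ft_force: [1.1, 0.0, -0.2]
gripper_width: 0.0937
clock: 2.4
ee_pos: [0.45, -0.2971, 0.3636]
tool_rot: [2.698, 1.609, 0.0]
ft_force: [0.7, -0.4, 0.6]
gripper_width: 0.094
t2.40 p [0.45, -0.2971, 0.3636] yawY -0.4949 z [0.0, -0.0, -1.0] F [0.7, -0.4, 0.6] w 0.0940
n=17 row [0.988, -0.043, 0.007, 0.0, 0.0, -0.771] total mm [433.4, -222.5, 3.5] deg [0.02, 0.01, -52.42]
```

```bash
python3 -m crank '[[0.99,-0.04,0,0,0,-0.77],[0.99,-0.04,0,0,0,-0.77],[0.99,-0.04,0,0,0,-0.77],[0.99,-0.04,0,0,0,-0.77],[0.99,-0.04,0,0,0,-0.77],[0.99,-0.04,0,0,0,-0.77],[0.99,-0.04,0,0,0,-0.77],[0.99,-0.04,0,0,0,-0.77]]' >/dev/null
python3 -m crank '[[0.99,-0.04,0,0,0,-0.77],[0.99,-0.04,0,0,0,-0.77],[0.99,-0.04,0,0,0,-0.77],[0.99,-0.04,0,0,0,-0.77],[0.99,-0.04,0,0,0,-0.77],[0.99,-0.04,0,0,0,-0.77],[0.99,-0.04,0,0,0,-0.77],[0.99,-0.04,0,0,0,-0.77]]' >/dev/null
python3 -m crank '[[0.98,-0.04,0,0,0,-0.77],[0,0,0,0,0,0],[0,0,0,0,0,0]]'
python3 - <<'E'
from h import *
s=st(); im=r.snapshot("wrist"); cv2.imwrite("pics/w1.png",im)
E
```

```text
clock: 3.98
ee_pos: [0.4621, 0.1905, 0.3633]
tool_rot: [1.71, 2.635, 0.001]
ft_force: [-0.0, -0.7, 0.1]
gripper_width: 0.0939
t3.98 p [0.4621, 0.1905, 0.3633] yawY 0.4197 z [0.001, 0.0, -1.0] F [-0.0, -0.7, 0.1] w 0.0939
```

View pics/w1.png

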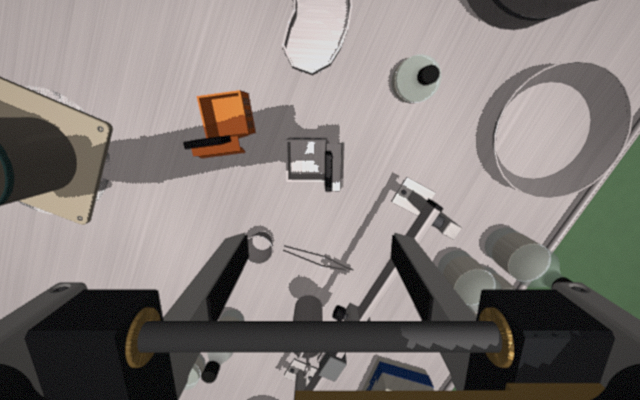

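```bash
cat >> h.py <<'E'
hh=34;HB=[]
for z in (0,60):
    c=[(-hh,-hh,z),(hh,-hh,z),(hh,hh,z),(-hh,hh,z)];HB+=[(c[i],c[(i+1)%4]) for i in range(4)]
for g in ([(28,-25,165),(28,25,165),(38,25,165),(38,-25,165)],[(58,-34,97),(58,34,97),(47,34,124),(35,34,124),(35,-34,124),(47,-34,124)]):
    HB+=[(g[i],g[(i+1)%len(g)]) for i in range(len(g))]
RB=[]
for g in ([(-5,-250,170),(5,-250,170),(5,250,170),(-5,250,170)],[(22,225,175),(42,225,175),(42,245,175),(22,245,175)]):
    RB+=[(g[i],g[(i+1)%len(g)]) for i in range(len(g))]
def wover(name,s,im,box,k,items):
    x0,y0,x1,y1=box
    I=cv2.convertScaleAbs(cv2.resize(im[y0:y1,x0:x1],None,fx=k,fy=k,interpolation=cv2.INTER_CUBIC),alpha=1.2)
    for p,segs,col in items:
        for a,b in segs:
            q=(wproj(s,place(p,[a,b]))-(x0,y0)+.5)*k-.5
            cv2.line(I,tuple(int(v) for v in q[0]),tuple(int(v) for v in q[1]),col,1,cv2.LINE_AA)
    cv2.imwrite(name,I)
E
python3 - <<'E'
from h import *
s=r.read_state();im=cv2.imread("pics/w1.png")
wover("pics/w1o.png",s,im,(260,110,480,260),3.6,[([.4377,.1938,.4222],HB,(0,255,0)),([.6064,-.0284,-.0657],RB,(0,0,255))])
E
```

```text
(no output)
```

View pics/w1o.png

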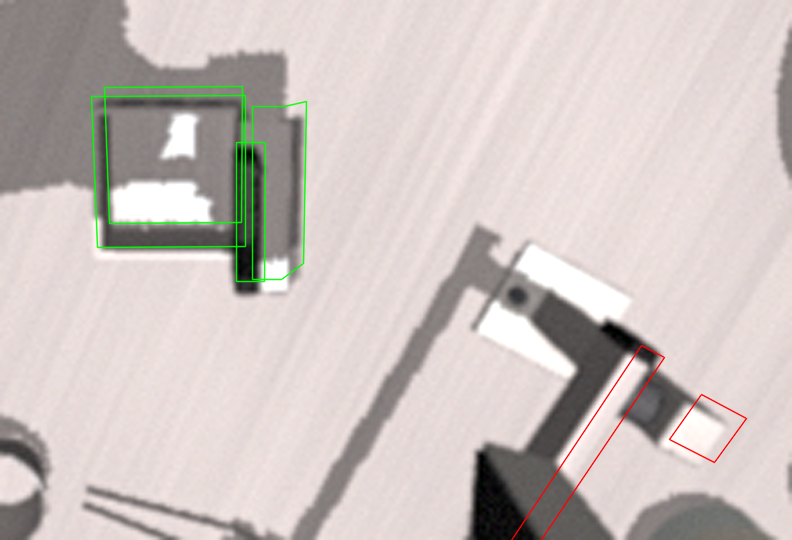

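```bash
python3 - <<'E'
from h import *
plan([.469,.2055,.20],.42); plan([.469,.2055,.131],.42,ps=([.469,.2055,.20],.42))
E
```

```text
n=6 row [0.071, 0.069, 0.906, 0.0, 0.002, -0.008] total mm [12.9, 12.3, 163.1] deg [0.01, 0.05, -0.2]
n=3 row [0.0, 0.0, 0.767, 0.0, 0.0, 0.0] total mm [0.0, 0.0, 69.0] deg [0.0, 0.0, 0.0]
```

```bash
python3 -m crank '[[0.07,0.07,0.9,0,0,0],[0.07,0.07,0.9,0,0,0],[0.07,0.07,0.9,0,0,0],[0.07,0.07,0.9,0,0,0],[0.07,0.07,0.9,0,0,0],[0.07,0.07,0.9,0,0,0],[0,0,0,0,0,0],[0,0,0,0,0,0]]' 0.5
python3 - <<'E'
from h import *
s=st(); im=r.snapshot("wrist"); cv2.imwrite("pics/w2.png",im)
wover("pics/w2o.png",s,im,(140,80,540,380),2,[([.4385,.192,.4222],HB,(0,255,0)),([.6064,-.0284,-.0657],RB,(0,0,255))])
E
```

```text
clock: 4.7
ee_pos: [0.4692, 0.204, 0.2003]
tool_rot: [-1.717, -2.63, 0.004]
ft_force: [0.2, 0.3, -0.3]
gripper_width: 0.0476
t4.70 p [0.4692, 0.204, 0.2003] yawY 0.4142 z [-0.002, -0.002, -1.0] F [0.2, 0.3, -0.3] w 0.0476
```

View pics/w2o.png

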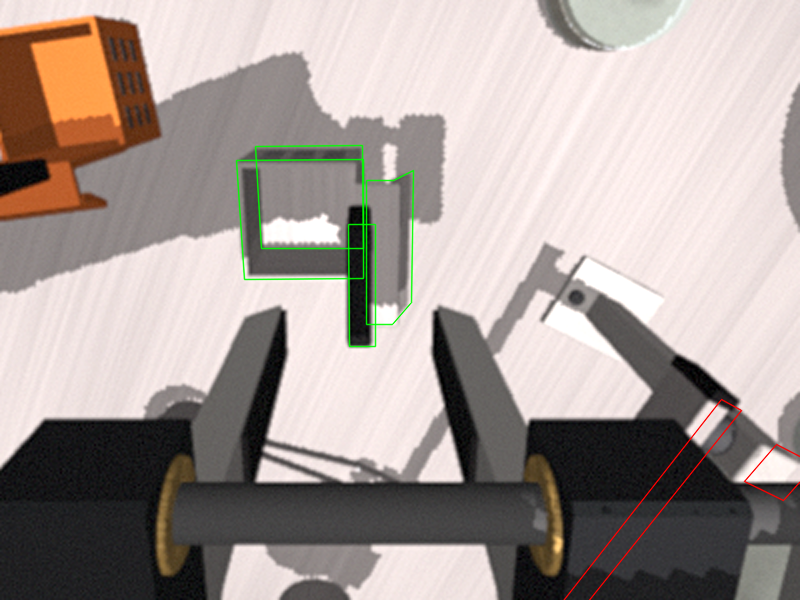

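```bash
python3 -m crank '[[0,0,0.8,0,0,0],[0,0,0.8,0,0,0],[0,0,0.7,0,0,0],[0,0,0,0,0,0],[0,0,0,0,0,0]]' 0.5
python3 -m crank '[[0,0,0,0,0,0],[0,0,0,0,0,0],[0,0,0,0,0,0],[0,0,0,0,0,0],[0,0,0,0,0,0],[0,0,0,0,0,0]]' 0 40
```

```text
clock: 5.17
ee_pos: [0.4701, 0.2055, 0.1332]
tool_rot: [1.715, 2.631, 0.001]
ft_force: [0.5, -0.4, 1.0]
gripper_width: 0.0467
clock: 5.67
ee_pos: [0.4694, 0.2057, 0.1323]
tool_rot: [1.714, 2.632, 0.001]
ft_force: [-1.4, -0.1, 0.5]
gripper_width: 0.0102
```

```bash
python3 - <<'E'
from h import *
plan([.4694,.2057,.252],.4197); plan([.60,.142,.252],-.066,ps=([.4694,.2057,.252],.4162))
E
```

```text
n=4 row [0.0, 0.001, -0.997, 0.002, 0.0, -0.013] total mm [0.0, 0.1, -119.7] deg [0.03, 0.01, -0.2]
n=7 row [-0.43, 0.55, 0.0, 0.0, 0.0, 0.987] total mm [-111.1, 93.7, 0.0] deg [0.0, 0.0, 27.63]
```

```bash
python3 -m crank '[[0,0,-0.5,0,0,0],[0,0,-1,0,0,0],[0,0,-1,0,0,0],[0,0,-1,0,0,0],[0,0,-0.5,0,0,0],[0,0,0,0,0,0]]'
python3 -m crank '[[-0.38,0.48,0,0,0,0.86],[-0.38,0.48,0,0,0,0.86],[-0.38,0.48,0,0,0,0.86],[-0.38,0.48,0,0,0,0.86],[-0.38,0.48,0,0,0,0.86],[-0.38,0.48,0,0,0,0.86],[-0.38,0.48,0,0,0,0.86],[-0.38,0.48,0,0,0,0.86]]'
python3 -m crank '[[0,0,0,0,0,0],[0,0,0,0,0,0],[0,0,0,0,0,0]]'
python3 - <<'E'
from h import *
s=st(); im=r.snapshot("wrist"); cv2.imwrite("pics/w3.png",im)
wover("pics/w3o.png",s,im,(0,0,640,400),1.25,[([.6064,-.0284,-.0657],RB,(0,0,255))])
for n in("scene","side"): cv2.imwrite(f"pics/{n}3.png",r.snapshot(n))
E
```

```text
clock: 6.17
ee_pos: [0.4709, 0.2068, 0.2549]
tool_rot: [1.713, 2.63, 0.008]
ft_force: [0.2, 0.8, -3.9]
gripper_width: 0.0097
clock: 6.83
ee_pos: [0.5989, 0.1398, 0.2494]
tool_rot: [-2.293, -2.145, 0.006]
ft_force: [0.1, 0.4, -2.7]
gripper_width: 0.0097
clock: 7.08
ee_pos: [0.5979, 0.141, 0.2503]
tool_rot: [-2.288, -2.149, 0.004]
ft_force: [0.1, 0.7, -3.4]
gripper_width: 0.0096
t7.08 p [0.5979, 0.141, 0.2503] yawY -0.0625 z [-0.003, -0.0, -1.0] F [0.1, 0.7, -3.4] w 0.0096
```

View pics/w3o.png

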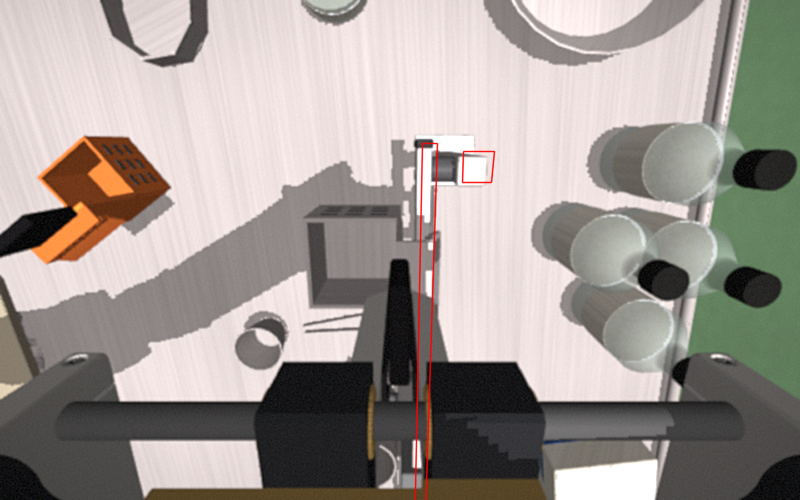

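View pics/side3.png

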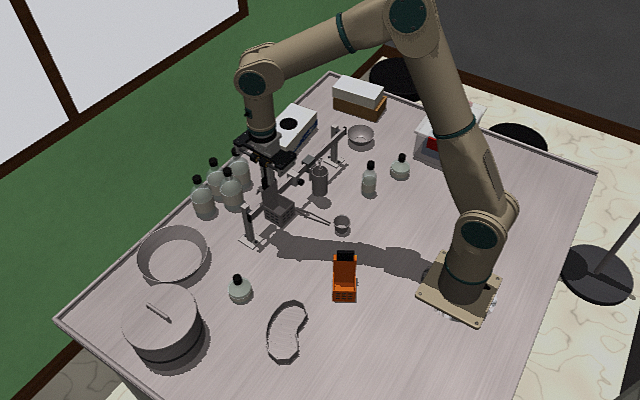

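View pics/scene3.png

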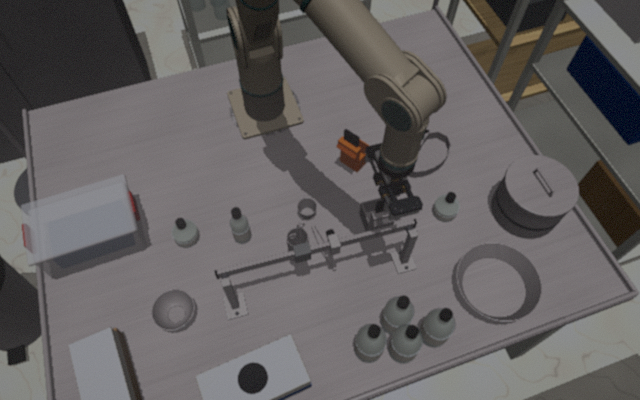

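```bash
python3 - <<'E'
from h import *
s=r.read_state();im=cv2.imread("pics/w3.png")
wover("pics/w3c.png",s,im,(300,100,430,230),4.6,[([.6064,-.0284,-.0657],RB,(0,0,255))])
wover("pics/w3d.png",s,im,(290,330,390,400),6,[([.6064,-.0284,-.0657],RB,(0,0,255))])
E
```

```text
(no output)
```

View pics/w3c.png

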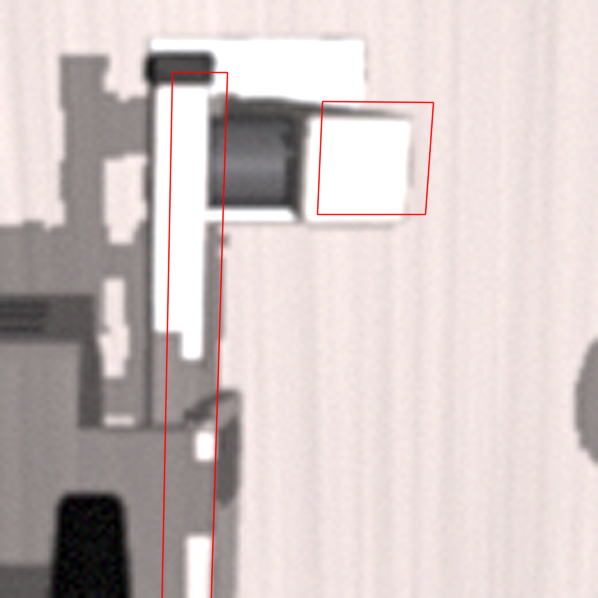

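View pics/w3d.png

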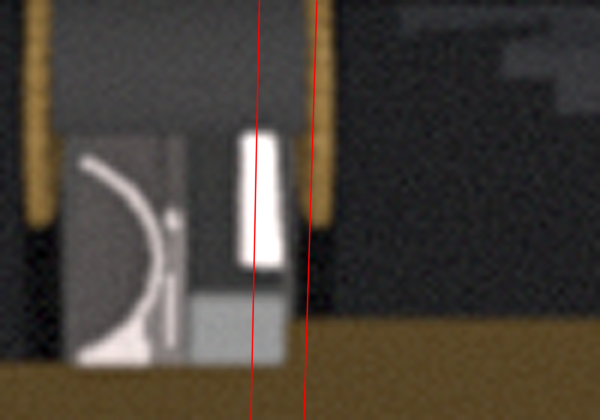

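```bash
python3 - <<'E'
from h import *
plan([.605,.141,.198],-.066)
E
```

```text
n=2 row [-0.001, 0.111, 0.892, -0.009, -0.001, 0.028] total mm [-0.1, 6.7, 53.5] deg [-0.07, -0.01, 0.23]
```

```bash
python3 -m crank '[[0,0.22,0,0,0,0],[0,0,0.6,0,0,0.05],[0,0,0.4,0,0,0],[0,0,0,0,0,0]]'
python3 -m crank '[[0,0,0.3,0,0,0],[0,0,0.25,0,0,0],[0,0,0.2,0,0,0],[0,0,0,0,0,0],[0,0,0,0,0,0]]'
python3 - <<'E'
from h import *
s=st(); im=r.snapshot("wrist"); cv2.imwrite("pics/w4.png",cv2.resize(im[100:300,220:440],None,fx=3,fy=3))
E
```

```text
clock: 7.57
ee_pos: [0.6101, 0.1433, 0.233]
tool_rot: [2.29, 2.141, 0.02]
ft_force: [-10.0, -1.9, 47.2]
gripper_width: 0.0103
clock: 7.98
ee_pos: [0.6058, 0.1397, 0.1983]
tool_rot: [-2.295, -2.145, 0.003]
ft_force: [-0.0, -0.1, -3.8]
gripper_width: 0.0099
t7.98 p [0.6058, 0.1397, 0.1983] yawY -0.0677 z [-0.002, -0.001, -1.0] F [-0.0, -0.1, -3.8] w 0.0099
```

View pics/w4.png

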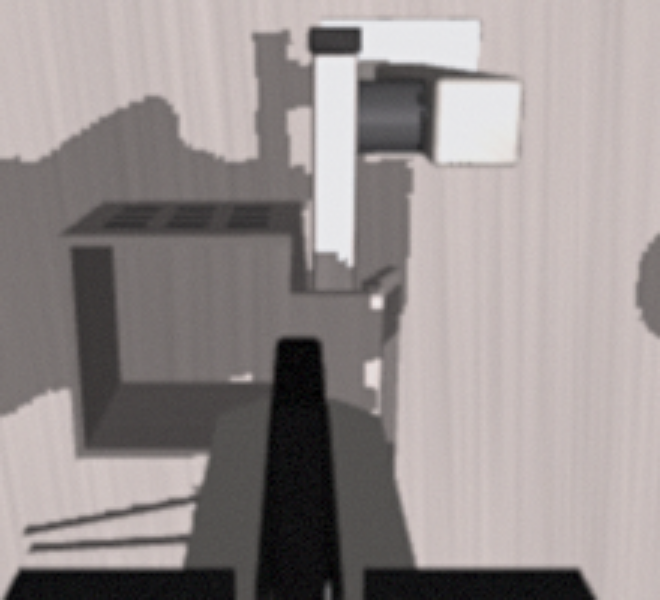

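```bash
python3 - <<'E'
from h import *
s=st(); im=r.snapshot("wrist")
psi=-.0677;dz=(.1983-.1323)*1000
# TCP in holder frame at grasp
c,sn=np.cos(.417),np.sin(.417);d=np.array([.4694-.4385,.2057-.192]);l=[c*d[0]+sn*d[1],-sn*d[0]+c*d[1]];print("tcp in holder",l)
o=s["ee_pos"][:2]-np.array([[np.cos(psi),-np.sin(psi)],[np.sin(psi),np.cos(psi)]])@np.array([.033,l[1]])
up=[(tuple(np.add(a,(0,0,dz))),tuple(np.add(b,(0,0,dz)))) for a,b in HB]
wover("pics/w4o.png",s,im,(220,100,440,300),3,[([*o,psi],up,(0,255,0)),([.6034,-.0284,-.0657],RB,(0,0,255))])
for n in("scene","side"): 
    im=r.snapshot(n); u,v=proj(n,s["ee_pos"])[0].astype(int)
    cv2.imwrite(f"pics/{n}4.png",cv2.resize(im[v-60:v+60,u-80:u+80],None,fx=4,fy=4,interpolation=cv2.INTER_CUBIC))
E
```

```text
t8.03 p [0.6061, 0.1399, 0.1986] yawY -0.0677 z [-0.001, -0.0, -1.0] F [-0.8, -0.5, -3.3] w 0.0099
tcp in holder [np.float64(0.03380088579737604), np.float64(1.0923037179743147e-05)]
```

View pics/w4o.png

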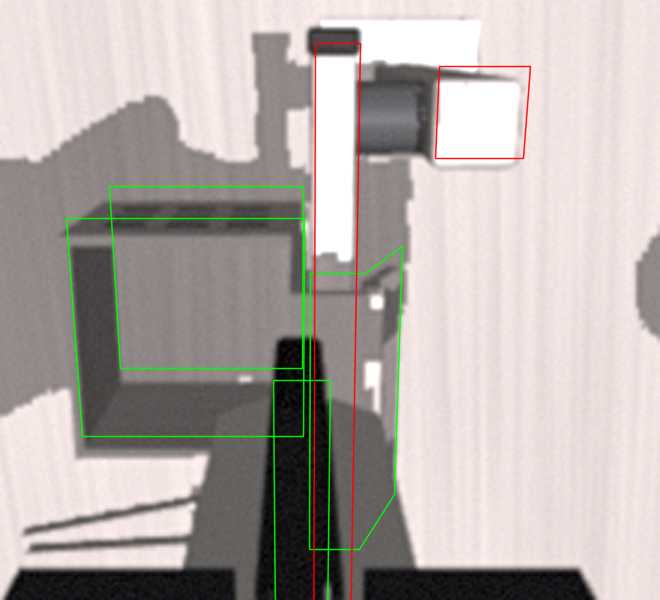

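View pics/side4.png

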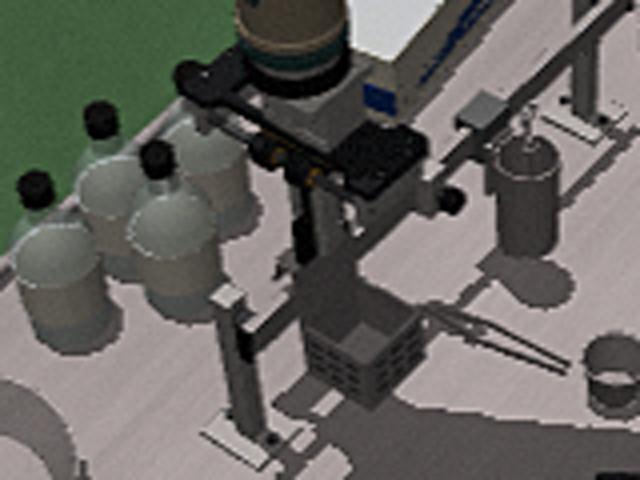

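View pics/scene4.png

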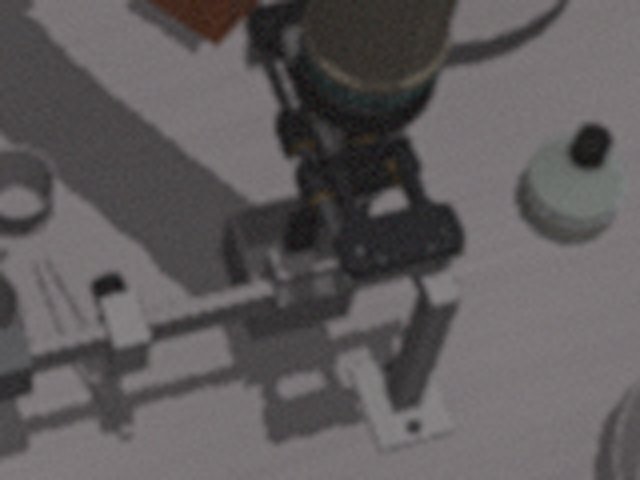

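```bash
python3 -m crank '[[0,0.025,0.1,0,0,0],[0,0,0.1,0,0,0],[0,0,0,0,0,0]]' 0 50
python3 -m crank '[[0,0,0.1,0,0,0],[0,0,0,0,0,0]]'
```

```text
clock: 8.43
ee_pos: [0.6064, 0.1399, 0.1927]
tool_rot: [-2.295, -2.145, 0.002]
ft_force: [-0.0, -0.3, -3.6]
gripper_width: 0.0095
clock: 8.6
ee_pos: [0.6065, 0.1399, 0.1899]
tool_rot: [-2.295, -2.145, 0.001]
ft_force: [0.7, -0.3, -3.1]
gripper_width: 0.0098
```

```bash
python3 -m crank '[[0,0,0.08,0,0,0],[0,0,0,0,0,0]]'
python3 -m crank '[[0,0,0.08,0,0,0],[0,0,0,0,0,0]]'
python3 -m crank '[[0,0,0.06,0,0,0],[0,0,0,0,0,0]]'
```

```text
clock: 8.77
ee_pos: [0.6066, 0.14, 0.1877]
tool_rot: [-2.295, -2.145, 0.001]
ft_force: [0.1, -0.4, -3.7]
gripper_width: 0.0101
clock: 8.93
ee_pos: [0.6066, 0.14, 0.1853]
tool_rot: [-2.295, -2.145, 0.001]
ft_force: [-0.4, -0.3, -3.5]
gripper_width: 0.0094
clock: 9.1
ee_pos: [0.6066, 0.14, 0.1836]
tool_rot: [-2.295, -2.145, 0.001]
ft_force: [-0.3, 0.4, -3.9]
gripper_width: 0.0096
```

```bash
python3 -m crank '[[0,0,0.05,0,0,0],[0,0,0,0,0,0]]'
python3 -m crank '[[0,0,0.05,0,0,0],[0,0,0,0,0,0]]'
```

```text
clock: 9.27
ee_pos: [0.6066, 0.14, 0.1822]
tool_rot: [-2.295, -2.145, 0.0]
ft_force: [-0.7, -0.0, -3.3]
gripper_width: 0.0099
clock: 9.43
ee_pos: [0.6066, 0.1401, 0.1806]
tool_rot: [-2.295, -2.145, 0.0]
ft_force: [-0.4, -0.3, -4.0]
gripper_width: 0.0096
```

```bash
python3 -m crank '[[0,0,0.05,0,0,0],[0,0,0,0,0,0]]'
python3 -m crank '[[0,0,0.05,0,0,0],[0,0,0,0,0,0]]'
python3 - <<'E'
from h import *
s=st(); im=r.snapshot("wrist"); cv2.imwrite("pics/w5.png",cv2.resize(im[100:300,220:440],None,fx=3,fy=3))
for n in("scene","side"): 
    im=r.snapshot(n); u,v=proj(n,s["ee_pos"])[0].astype(int)
    cv2.imwrite(f"pics/{n}5.png",cv2.resize(im[v-50:v+50,u-65:u+65],None,fx=6,fy=6,interpolation=cv2.INTER_CUBIC))
E
```

```text
clock: 9.6
ee_pos: [0.6067, 0.14, 0.1792]
tool_rot: [-2.295, -2.145, 0.0]
ft_force: [0.1, -0.8, -3.3]
gripper_width: 0.0099
clock: 9.77
ee_pos: [0.6066, 0.14, 0.1776]
tool_rot: [-2.295, -2.145, 0.001]
ft_force: [0.5, 0.5, -3.5]
gripper_width: 0.01
t9.77 p [0.6066, 0.14, 0.1776] yawY -0.0676 z [-0.0, -0.0, -1.0] F [0.5, 0.5, -3.5] w 0.0100
```

View pics/w5.png

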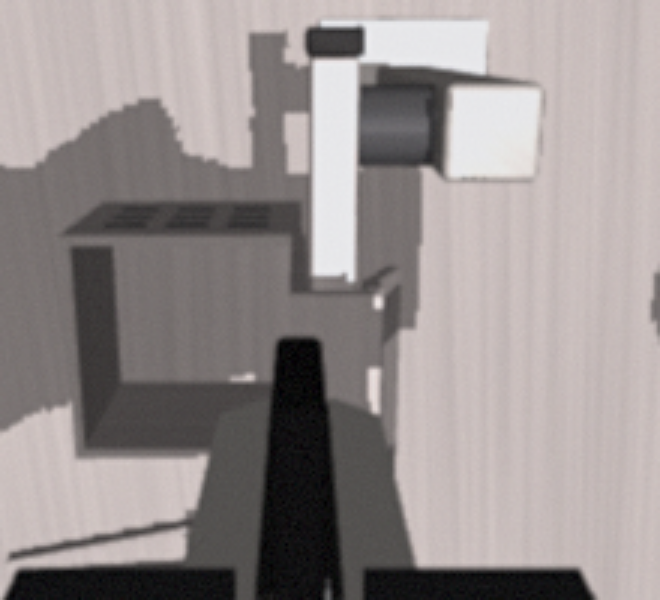

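View pics/side5.png

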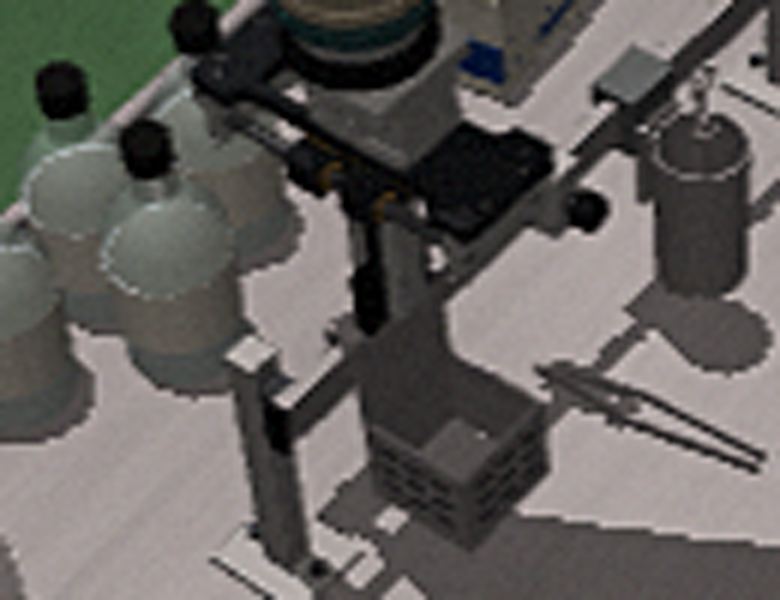

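View pics/scene5.png

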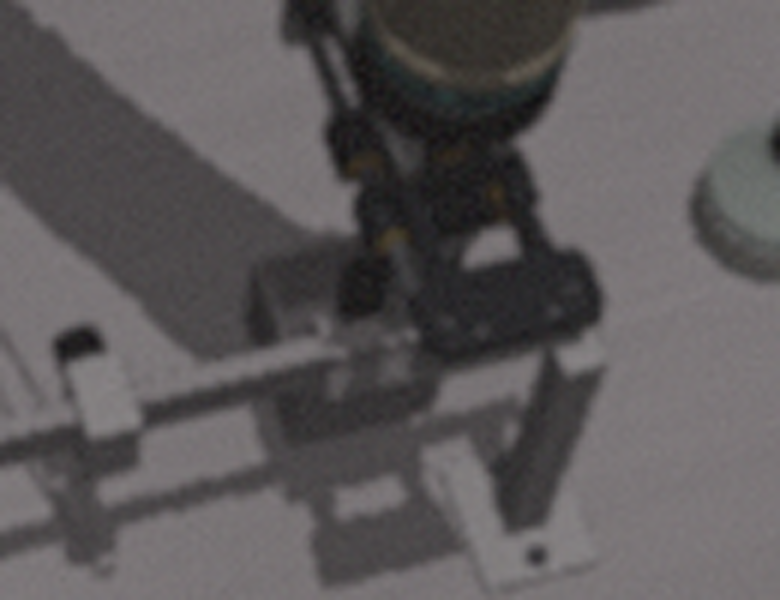

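```bash
cat > f5.py <<'E'
from h import *
s=r.read_state()
cr=lambda u,v:np.array([u/3+220,v/3+100])
obs=[(cr(65,236),(-34,34,60)),(cr(104,203),(-34,34,0)),(cr(77,458),(-34,-34,60)),(cr(300,203),(34,34,0)),(cr(291,292),(33,34,124)),(cr(362,292),(47,34,124)),(cr(278,345),(28,25,124)),(cr(321,345),(38,25,124)),(cr(119,383),(-31,-31,3))]
Rt=toolR(-.0676)
def model(q,L):
    L=np.asarray(L,float)-[33,0,150]
    # holder axes: x=tool y, y=tool x, z=-tool z ; rotations about tool axes
    v=np.array([L[1],L[0],-L[2]])
    v=R.from_rotvec(q[3:6]).apply(v)+q[:3]+[0,0,-19]
    return s["ee_pos"]+Rt@v/1000
f=lambda q:np.concatenate([wproj(s,model(q,L))[0]-uv for uv,L in obs]+[q[3:6]*5])
o=least_squares(f,np.zeros(6),loss="soft_l1");print("shift tool xyz mm",o.x[:3].round(1),"rot",o.x[3:].round(3));print(o.fun.round(1))
E
python3 f5.py
```

```text
shift tool xyz mm [-3.9 -0.6 -3.2] rot [ 0.001 -0.012  0.001]
[-1.6  0.4  0.1  0.1 -0.2 -0.1 -0.   0.2  2.2  1.5  0.3  1.5 -1.2 -2.8
 -0.1 -2.8  0.8 -0.3  0.  -0.1  0. ]
```

```bash
python3 -m crank '[[0,0,0.05,0,0,0],[0,0,0,0,0,0]]'
python3 -m crank '[[0,0,0.05,0,0,0],[0,0,0,0,0,0]]'
```

```text
clock: 10.08
ee_pos: [0.6067, 0.14, 0.1762]
tool_rot: [-2.295, -2.145, 0.0]
ft_force: [-0.5, -0.3, -3.4]
gripper_width: 0.0097
clock: 10.25
ee_pos: [0.6066, 0.14, 0.1746]
tool_rot: [-2.295, -2.145, 0.001]
ft_force: [0.3, 0.1, -3.6]
gripper_width: 0.0095
```

```bash
python3 -m crank '[[0,0,0.04,0,0,0],[0,0,0,0,0,0]]'
python3 -m crank '[[0,0,0.04,0,0,0],[0,0,0,0,0,0]]'
```

```text
clock: 10.42
ee_pos: [0.6068, 0.1401, 0.1743]
tool_rot: [2.295, 2.145, 0.0]
ft_force: [-2.3, -0.8, 1.7]
gripper_width: 0.0099
clock: 10.58
ee_pos: [0.6068, 0.14, 0.1742]
tool_rot: [2.295, 2.144, 0.001]
ft_force: [-4.1, -1.8, 8.6]
gripper_width: 0.0103
```

```bash
python3 -m crank '[[0,0,-0.05,0,0,0],[-0.1,0,0,0,0,0],[-0.2,0,0,0,0,0],[-0.2,0,0,0,0,0],[0,0,0,0,0,0]]'
python3 -m crank '[[-0.2,0,0,0,0,0],[-0.2,0,0,0,0,0],[-0.2,0,0,0,0,0],[-0.2,0,0,0,0,0],[0,0,0,0,0,0]]'
python3 - <<'E'
from h import *
s=st(); im=r.snapshot("wrist"); cv2.imwrite("pics/w6.png",im)
for n in("scene","side"): 
    im=r.snapshot(n); u,v=proj(n,s["ee_pos"])[0].astype(int)
    cv2.imwrite(f"pics/{n}6.png",cv2.resize(im[v-50:v+50,u-65:u+65],None,fx=6,fy=6,interpolation=cv2.INTER_CUBIC))
E
```

```text
clock: 11.0
ee_pos: [0.6061, 0.1239, 0.1743]
tool_rot: [2.296, 2.143, 0.001]
ft_force: [-0.4, -0.1, 0.6]
gripper_width: 0.0098
clock: 11.42
ee_pos: [0.6044, 0.0992, 0.1743]
tool_rot: [2.297, 2.142, -0.001]
ft_force: [-0.2, -1.1, 3.3]
gripper_width: 0.0098
t11.42 p [0.6044, 0.0992, 0.1743] yawY -0.0695 z [0.0, -0.001, -1.0] F [-0.2, -1.1, 3.3] w 0.0098
```

View pics/scene6.png

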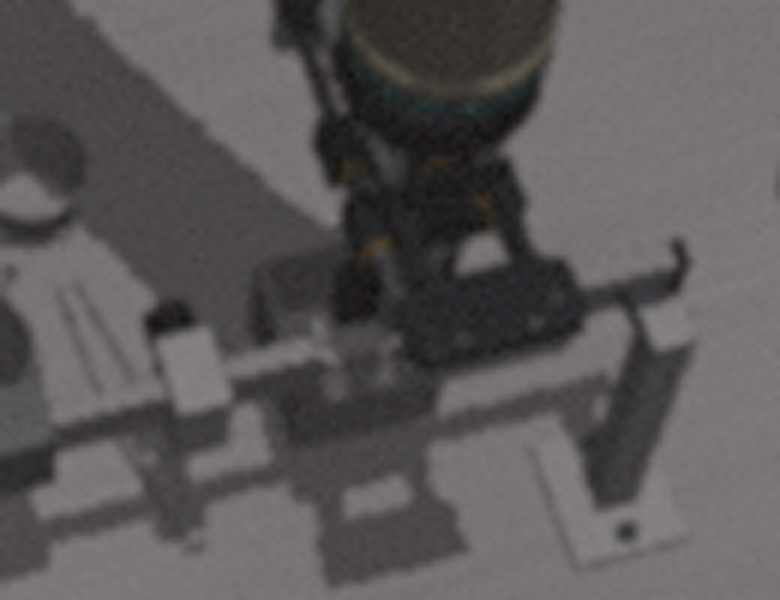

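View pics/side6.png

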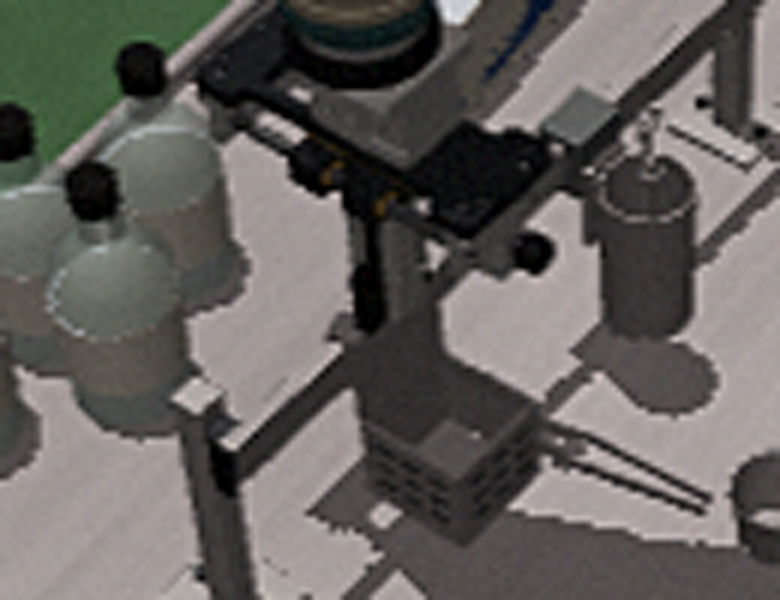

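```bash
python3 -m crank '[[-0.2,0,0,0,0,0],[-0.2,0,0,0,0,0],[-0.2,0,0,0,0,0],[-0.15,0,0,0,0,0],[0,0,0,0,0,0]]'
python3 -m crank '[[-0.07,0,0,0,0,0],[-0.07,0,0,0,0,0],[0,0,0,0,0,0]]'
```

```text
clock: 11.98
ee_pos: [0.6027, 0.0777, 0.1742]
tool_rot: [2.296, 2.144, 0.0]
ft_force: [-0.3, 1.1, 4.3]
gripper_width: 0.0097
clock: 12.23
ee_pos: [0.6025, 0.0747, 0.1742]
tool_rot: [-2.295, -2.145, -0.001]
ft_force: [0.5, 2.9, 3.6]
gripper_width: 0.01
```

```bash
python3 -m crank '[[-0.07,0,0,0,0,0],[-0.07,0,0,0,0,0],[0,0,0,0,0,0]]'
python3 -m crank '[[-0.07,0,0,0,0,0],[0,0,0,0,0,0]]'
```

```text
clock: 12.48
ee_pos: [0.6022, 0.0703, 0.1742]
tool_rot: [2.295, 2.145, 0.001]
ft_force: [-0.2, 3.1, 4.6]
gripper_width: 0.0097
clock: 12.65
ee_pos: [0.602, 0.0682, 0.1742]
tool_rot: [2.295, 2.145, 0.001]
ft_force: [-0.2, 4.4, 4.8]
gripper_width: 0.0095
```

```bash
python3 -m crank '[[-0.05,0,0,0,0,0],[0,0,0,0,0,0]]'
python3 -m crank '[[-0.05,0,0,0,0,0],[0,0,0,0,0,0]]'
python3 - <<'E'
from h import *
s=st()
for n in("scene","side"): 
    im=r.snapshot(n); u,v=proj(n,s["ee_pos"])[0].astype(int)
    cv2.imwrite(f"pics/{n}7.png",cv2.resize(im[v-50:v+50,u-65:u+65],None,fx=6,fy=6,interpolation=cv2.INTER_CUBIC))
E
```

```text
clock: 12.82
ee_pos: [0.6019, 0.0668, 0.1742]
tool_rot: [2.295, 2.145, 0.001]
ft_force: [1.3, 3.3, 5.8]
gripper_width: 0.0099
clock: 12.98
ee_pos: [0.6018, 0.0652, 0.1742]
tool_rot: [2.295, 2.145, 0.001]
ft_force: [-0.2, 4.1, 5.7]
gripper_width: 0.0098
t12.98 p [0.6018, 0.0652, 0.1742] yawY -0.0677 z [0.0, 0.0, -1.0] F [-0.2, 4.1, 5.7] w 0.0098
```

View pics/scene7.png

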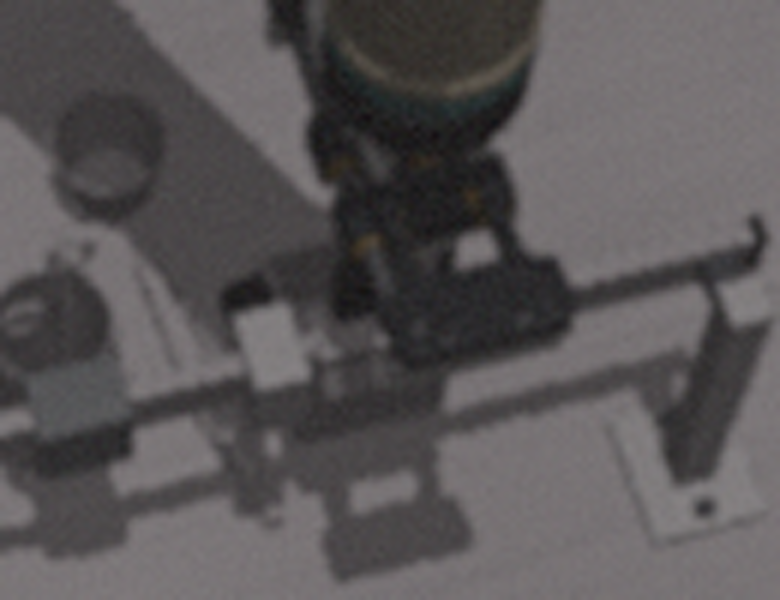

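View pics/side7.png

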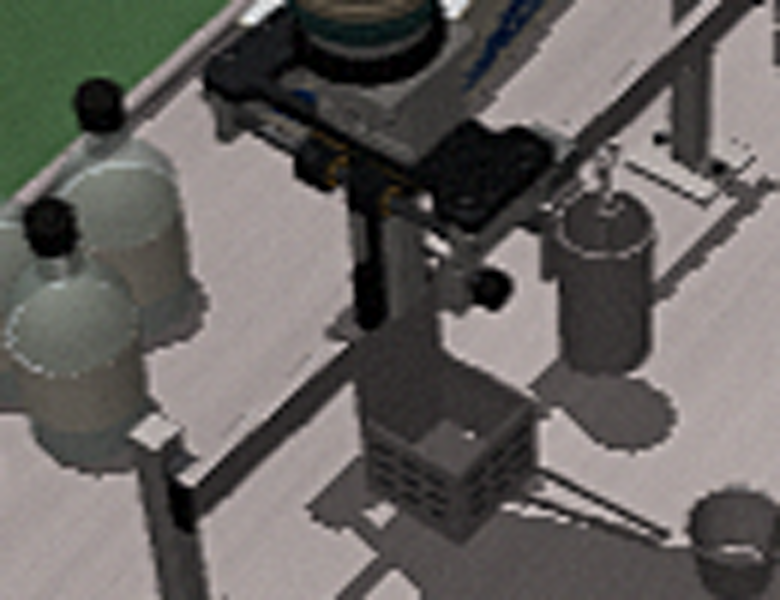

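```bash
for i in 1; do :; done
python3 -m crank '[[-0.05,0,0,0,0,0],[0,0,0,0,0,0]]'
python3 -m crank '[[-0.05,0,0,0,0,0],[0,0,0,0,0,0]]'
python3 -m crank '[[-0.05,0,0,0,0,0],[0,0,0,0,0,0]]'
```

```text
clock: 13.25
ee_pos: [0.6017, 0.0637, 0.1742]
tool_rot: [2.295, 2.145, 0.001]
ft_force: [-0.3, 4.6, 5.6]
gripper_width: 0.0095
clock: 13.42
ee_pos: [0.6016, 0.0621, 0.1742]
tool_rot: [2.295, 2.145, 0.001]
ft_force: [-0.3, 4.7, 5.3]
gripper_width: 0.01
clock: 13.58
ee_pos: [0.6015, 0.0606, 0.1742]
tool_rot: [2.295, 2.145, 0.001]
ft_force: [-0.9, 4.3, 6.7]
gripper_width: 0.0098
```

```bash
python3 -m crank '[[-0.05,0,0,0,0,0],[0,0,0,0,0,0]]'
python3 -m crank '[[-0.05,0,0,0,0,0],[0,0,0,0,0,0]]'
python3 - <<'E'
from h import *
s=st()
n="scene"
im=r.snapshot(n); u,v=proj(n,s["ee_pos"])[0].astype(int)
cv2.imwrite(f"pics/{n}8.png",cv2.resize(im[v-25:v+25,u-45:u+35],None,fx=10,fy=10,interpolation=cv2.INTER_CUBIC))
E
```

```text
clock: 13.75
ee_pos: [0.6014, 0.0591, 0.1742]
tool_rot: [2.295, 2.145, 0.001]
ft_force: [-0.3, 4.4, 5.9]
gripper_width: 0.0093
clock: 13.92
ee_pos: [0.6014, 0.0585, 0.1742]
tool_rot: [-2.295, -2.145, -0.002]
ft_force: [0.8, 5.9, 4.6]
gripper_width: 0.0098
t13.92 p [0.6014, 0.0585, 0.1742] yawY -0.0674 z [0.001, 0.001, -1.0] F [0.8, 5.9, 4.6] w 0.0098
```

View pics/scene8.png

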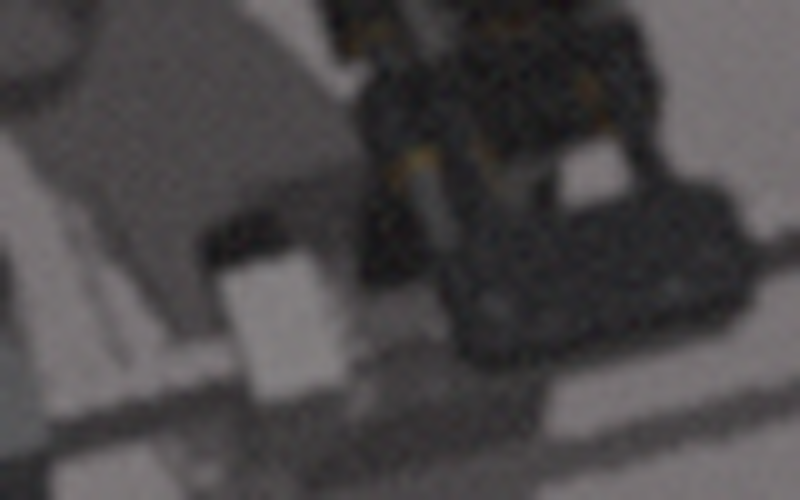

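```bash
python3 -m crank '[[-0.05,0,0,0,0,0],[0,0,0,0,0,0],[0,0,0,0,0,0]]'
```

```text
clock: 14.22
ee_pos: [0.6014, 0.0584, 0.1741]
tool_rot: [-2.293, -2.145, -0.004]
ft_force: [0.7, 7.2, 3.7]
gripper_width: 0.0097
```

```bash
python3 -m crank '[[0,0,-0.03,0,0,0],[0,0,0,0,0,0]]' - 10
python3 -m crank '[[0,0,-0.05,0,0,0],[0,0,0,0,0,0],[0,0,0,0,0,0]]' 0.25
python3 -m crank '[[0,0,-0.3,0,0,0],[0,0,-0.6,0,0,0],[0,0,-0.9,0,0,0],[0,0,-0.9,0,0,0],[0,0,-0.6,0,0,0],[0,0,0,0,0,0]]'
python3 - <<'E'
from h import *
s=st()
im=r.snapshot("wrist");cv2.imwrite("pics/w9.png",im)
for n,(a,b) in (("scene",(330,235)),("side",(300,195))):
    im=r.snapshot(n); cv2.imwrite(f"pics/{n}9.png",cv2.resize(im[b-50:b+50,a-65:a+65],None,fx=6,fy=6,interpolation=cv2.INTER_CUBIC))
E
```

```text
clock: 14.38
ee_pos: [0.6011, 0.0579, 0.1743]
tool_rot: [-2.293, -2.146, -0.003]
ft_force: [2.5, 7.8, 0.3]
gripper_width: 0.0099
clock: 14.63
ee_pos: [0.6001, 0.0536, 0.1755]
tool_rot: [2.297, 2.143, -0.007]
ft_force: [-0.0, 0.4, 0.6]
gripper_width: 0.0231
clock: 15.13
ee_pos: [0.6034, 0.056, 0.2801]
tool_rot: [2.293, 2.14, 0.009]
ft_force: [0.2, -0.1, -0.2]
gripper_width: 0.0234
t15.13 p [0.6034, 0.056, 0.2801] yawY -0.0686 z [0.008, 0.0, -1.0] F [0.2, -0.1, -0.2] w 0.0234
```

View pics/w9.png

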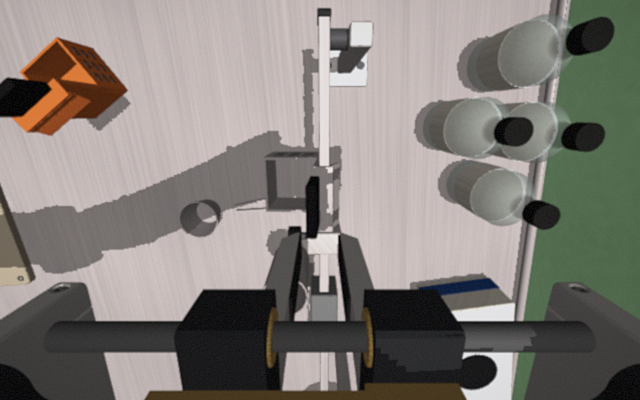

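View pics/side9.png

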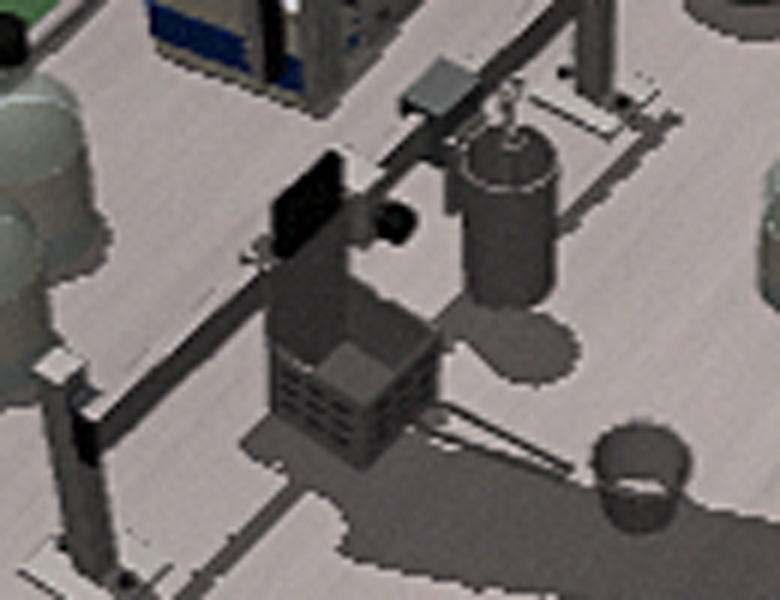

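View pics/scene9.png

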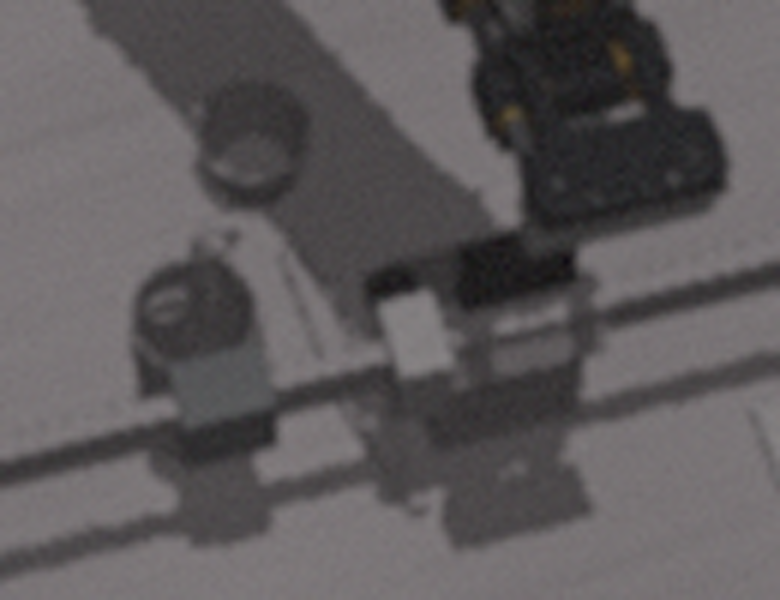

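```bash
python3 - <<'E'
import cv2
im=cv2.imread("pics/w9.png");cv2.imwrite("pics/w9c.png",cv2.convertScaleAbs(cv2.resize(im[140:310,250:380],None,fx=4.5,fy=3.5,interpolation=cv2.INTER_CUBIC),alpha=1.3))
E
```

```text
(no output)
```

View pics/w9c.png

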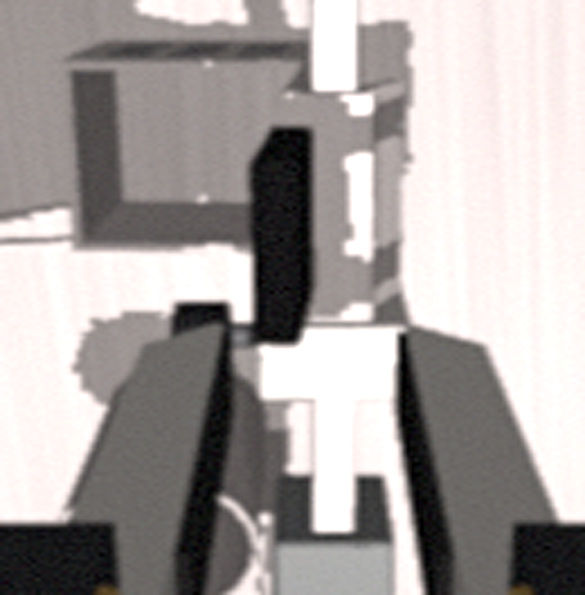

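```bash
python3 - <<'E'
from h import *
st();plan([.54,0,.30],-.0676)
E
```

```text
t15.28 p [0.6004, 0.0554, 0.2748] yawY -0.0682 z [-0.001, -0.001, -1.0] F [0.1, -1.0, 0.7] w 0.0238
n=3 row [-0.66, -0.628, -0.279, -0.006, 0.006, -0.003] total mm [-59.4, -56.5, -25.1] deg [-0.07, 0.07, -0.03]
```

```bash
python3 -m crank '[[-0.5,-0.47,-0.2,0,0,0],[-0.5,-0.47,-0.2,0,0,0],[-0.5,-0.47,-0.2,0,0,0],[-0.5,-0.47,-0.2,0,0,0],[0,0,0,0,0,0],[0,0,0,0,0,0],[0,0,0,0,0,0]]' 0.6
python3 - <<'E'
from h import *
s=st()
im=r.snapshot("wrist");cv2.imwrite("pics/w10.png",im)
np.save("s10.npy",np.r_[s["ee_pos"],s["tool_rot"]])
q=wproj(s,[.585,.056,.15])[0].astype(int);print(q)
x0,y0=max(q[0]-65,0),max(q[1]-60,0);print(x0,y0)
cv2.imwrite("pics/w10c.png",cv2.convertScaleAbs(cv2.resize(im[y0:y0+120,x0:x0+150],None,fx=5,fy=5,interpolation=cv2.INTER_CUBIC),alpha=1.3))
E
```

```text
clock: 15.87
ee_pos: [0.5406, 0.0005, 0.2985]
tool_rot: [-2.294, -2.144, 0.001]
ft_force: [0.2, 0.2, 0.3]
gripper_width: 0.0564
t15.87 p [0.5406, 0.0005, 0.2985] yawY -0.0675 z [-0.001, 0.0, -1.0] F [0.2, 0.2, 0.3] w 0.0564
[357 137]
292 77
```

View pics/w10.png

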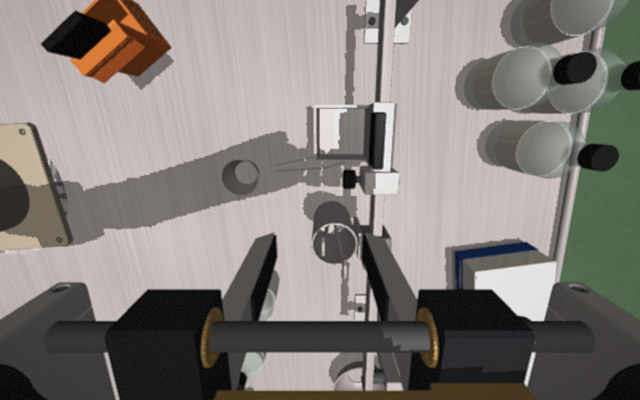

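View pics/w10c.png

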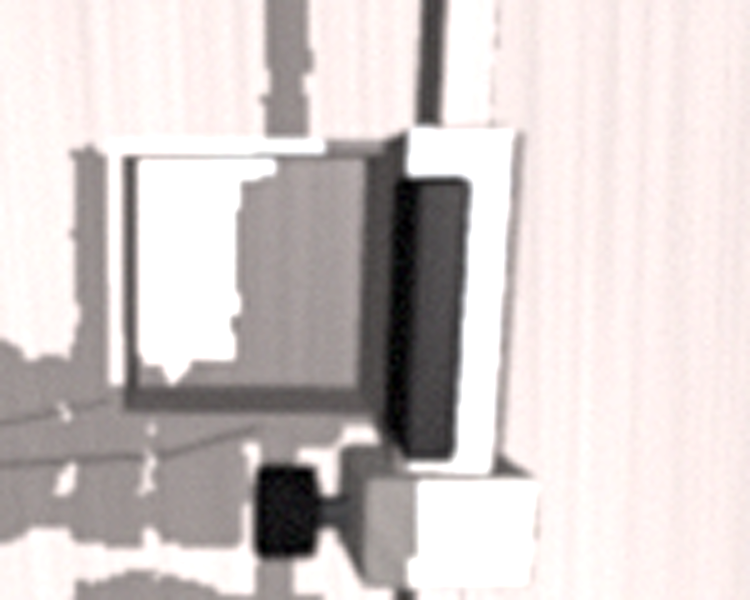

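```bash
cat > f10.py <<'E'
from h import *
a=np.load("s10.npy");s={"ee_pos":a[:3],"tool_rot":a[3:]}
cr=lambda u,v:np.array([u/5+292,v/5+77])
obs=[(cr(104,138),(-34,34,60)),(cr(137,158),(-31,31,3)),(cr(362,158),(31,31,3)),(cr(358,388),(31,-31,3)),(cr(137,388),(-31,-31,3)),
(cr(412,178),(28,25,165)),(cr(468,178),(38,25,165)),(cr(455,460),(38,-25,165)),(cr(405,460),(28,-25,165)),(cr(408,130),(31,34,124)),(cr(410,472),(33,-34,124))]
def model(q,L):
    v=(np.asarray(L,float)-[41,0,120])/1000
    Rr=R.from_euler("ZYX",[q[3],q[4],q[5]])
    return Rr.apply(v)+q[:3]
f=lambda q:np.concatenate([wproj(s,model(q,L))[0]-uv for uv,L in obs]+[[(q[2]-.17)/.001]])
o=least_squares(f,[.609,.055,.17,-.067,0,0],loss="soft_l1");q=o.x
print("hook",q[:3].round(4),"yaw,pitch,roll",q[3:].round(3));print(o.fun.round(1))
for L in [(0,0,3),(0,0,60),(33,0,150)]: print(L,model(q,L).round(4))
# stop via top-face corners z=.178
for c in [(418,478),(540,478),(533,588),(415,588)]: print("stop",wray(s,cr(*c),.178).round(4))
for c in [(443,10),(497,10)]: print("rail",wray(s,cr(*c),.170).round(4))
E
python3 f10.py
```

```text
hook [0.6074 0.0552 0.1698] yaw,pitch,roll [-0.054 -0.074 -0.002]
[ 0.4  1.  -0.1  0.5  0.1 -0.2 -0.4 -0.6  0.4 -0.4 -0.  -0.8  0.7 -1.
  0.5  1.  -0.8  1.  -0.1 -0.5 -1.   0.2 -0.2]
(0, 0, 3) [0.5751 0.0568 0.0501]
(0, 0, 60) [0.5709 0.0571 0.1069]
(33, 0, 150) [0.5972 0.0558 0.1991]
stop [0.5991 0.0215 0.178 ]
stop [0.624  0.0198 0.178 ]
stop [ 0.6228 -0.0034  0.178 ]
stop [ 0.5982 -0.0018  0.178 ]
rail [0.6066 0.1108 0.17  ]
rail [0.617  0.1101 0.17  ]
```

```bash
python3 - <<'E'
from h import *
plan([.43,-.193,.30],1.516,n=24)
a=np.load("s10.npy");s={"ee_pos":a[:3],"tool_rot":a[3:]}
for z in(.15,.165): print(z,[wray(s,(c[0]/5+292,c[1]/5+77),z).round(4).tolist() for c in [(258,465),(318,465),(258,558)]])
E
```

```text
n=24 row [-0.122, -0.323, -0.002, -0.0, -0.001, -0.945] total mm [-200.9, -97.7, -1.5] deg [-0.03, -0.08, -90.69]
0.15 [[0.5686, 0.0212, 0.15], [0.5819, 0.0203, 0.15], [0.5676, -0.0002, 0.15]]
0.165 [[0.5675, 0.0239, 0.165], [0.5803, 0.0231, 0.165], [0.5666, 0.0036, 0.165]]
```

```bash
R='[-0.12,-0.32,0,0,0,-0.95]'; :
python3 -m crank '[[-0.12,-0.32,0,0,0,-0.95],[-0.12,-0.32,0,0,0,-0.95],[-0.12,-0.32,0,0,0,-0.95],[-0.12,-0.32,0,0,0,-0.95],[-0.12,-0.32,0,0,0,-0.95],[-0.12,-0.32,0,0,0,-0.95],[-0.12,-0.32,0,0,0,-0.95],[-0.12,-0.32,0,0,0,-0.95]]' >/dev/null
python3 -m crank '[[-0.12,-0.32,0,0,0,-0.95],[-0.12,-0.32,0,0,0,-0.95],[-0.12,-0.32,0,0,0,-0.95],[-0.12,-0.32,0,0,0,-0.95],[-0.12,-0.32,0,0,0,-0.95],[-0.12,-0.32,0,0,0,-0.95],[-0.12,-0.32,0,0,0,-0.95],[-0.12,-0.32,0,0,0,-0.95]]' >/dev/null
python3 -m crank '[[-0.12,-0.32,0,0,0,-0.95],[-0.12,-0.32,0,0,0,-0.95],[-0.12,-0.32,0,0,0,-0.95],[-0.12,-0.32,0,0,0,-0.95],[-0.12,-0.32,0,0,0,-0.95],[-0.12,-0.32,0,0,0,-0.95],[-0.12,-0.32,0,0,0,-0.95],[-0.12,-0.32,0,0,0,-0.95]]' >/dev/null
python3 -m crank '[[0,0,0,0,0,0],[0,0,0,0,0,0],[0,0,0,0,0,0]]'
python3 - <<'E'
from h import *
s=st()
im=r.snapshot("wrist");cv2.imwrite("pics/w11.png",im)
np.save("s11.npy",np.r_[s["ee_pos"],s["tool_rot"]])
print(wproj(s,[.4305,-.193,.15]),[x for x in r.spot_in("wrist","bottle")][:3])
E
```

```text
clock: 18.17
ee_pos: [0.4318, -0.1908, 0.2991]
tool_rot: [-0.074, -3.14, -0.002]
ft_force: [0.2, 0.5, -0.6]
gripper_width: 0.0563
t18.17 p [0.4318, -0.1908, 0.2991] yawY 1.5239 z [-0.0, 0.001, -1.0] F [0.2, 0.5, -0.6] w 0.0563
[[318.30429527 189.96887635]] [{'extent': [299.5, 154.3, 32.4, 44.4], 'conf': 0.76}, {'extent': [459.9, 235.1, 87.2, 84.6], 'conf': 0.53}]
```

View pics/w11.png

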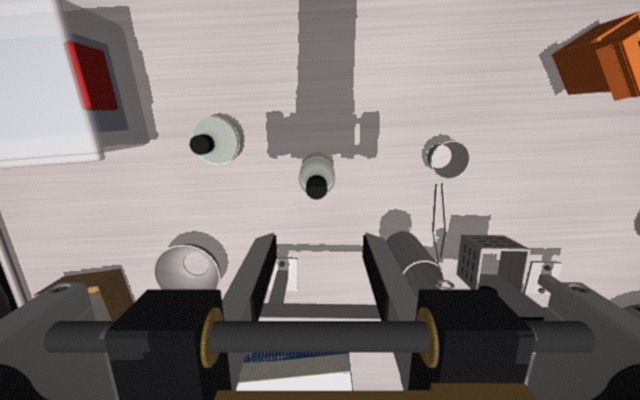

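```bash
python3 - <<'E'
from h import *
im=cv2.imread("pics/w11.png");cv2.imwrite("pics/w11c.png",cv2.resize(im[110:230,170:360],None,fx=4,fy=4,interpolation=cv2.INTER_CUBIC))
g=cv2.cvtColor(im,cv2.COLOR_BGR2GRAY)[160:210,290:345];ys,xs=np.where(g<50);print(xs.min()+290,xs.max()+290,ys.min()+160,ys.max()+160,len(xs))
E
```

```text
307 326 176 198 366
```

View pics/w11c.png

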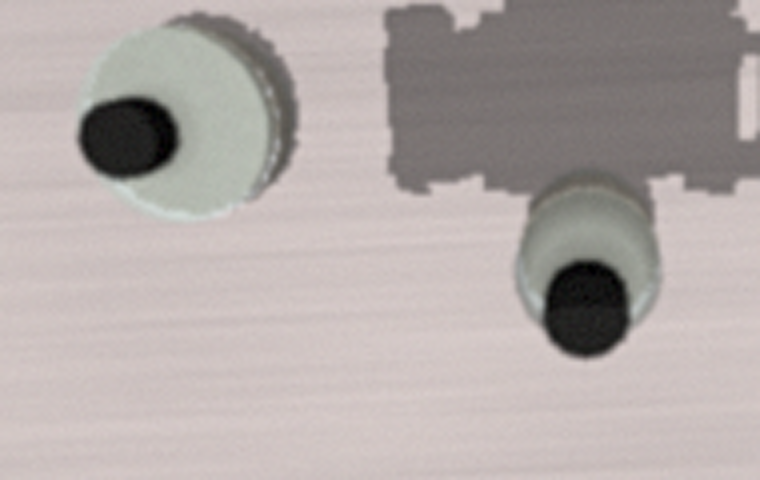

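```bash
python3 - <<'E'
from h import *
a=np.load("s11.npy");s={"ee_pos":a[:3],"tool_rot":a[3:]}
P=wray(s,(316.9,199),.15);print(P, P-[.013,0,0])
b=np.array([P[0]-.013,P[1]])
print(b);plan([*b,.17],1.516);plan([*b,.119],1.516,ps=([*b,.17],1.516))
E
```

```text
[ 0.44110325 -0.19512205  0.15      ] [ 0.42810325 -0.19512205  0.15      ]
[ 0.42810325 -0.19512205]
n=5 row [0.022, -0.03, 0.862, 0.001, -0.0, 0.025] total mm [3.4, -4.5, 129.3] deg [0.02, -0.01, 0.5]
n=2 row [0.0, 0.0, 0.85, 0.0, 0.0, 0.0] total mm [0.0, 0.0, 51.0] deg [0.0, 0.0, 0.0]
```

```bash
python3 -m crank '[[0.02,-0.02,0.8,0,0,0.03],[0.02,-0.02,0.8,0,0,0.03],[0.02,-0.02,0.8,0,0,0.03],[0.02,-0.02,0.8,0,0,0.03],[0.02,-0.02,0.8,0,0,0],[0,0,0.3,0,0,0],[0,0,0,0,0,0],[0,0,0,0,0,0]]'
python3 - <<'E'
from h import *
s=st()
im=r.snapshot("wrist");cv2.imwrite("pics/w12.png",im)
E
```

```text
clock: 18.93
ee_pos: [0.429, -0.1942, 0.1709]
tool_rot: [0.085, 3.14, 0.0]
ft_force: [0.0, 0.3, 0.9]
gripper_width: 0.0558
t18.93 p [0.429, -0.1942, 0.1709] yawY 1.5164 z [0.0, 0.0, -1.0] F [0.0, 0.3, 0.9] w 0.0558
```

View pics/w12.png

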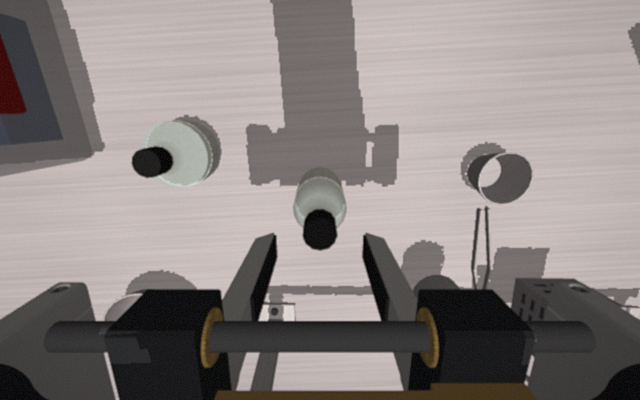

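```bash
python3 - <<'E'
from h import *
s=st();im=cv2.imread("pics/w12.png")
g=cv2.cvtColor(im,cv2.COLOR_BGR2GRAY)[200:260,290:350];ys,xs=np.where(g<50);print(xs.min()+290,xs.max()+290,ys.max()+200)
print(wray(s,((xs.min()+xs.max())/2+290,ys.max()+200.5),.15)-[.013,0,0])
E
```

```text
t18.98 p [0.4295, -0.1945, 0.1714] yawY 1.5161 z [0.002, -0.001, -1.0] F [-0.1, -0.3, -0.5] w 0.0563
304 335 248
[ 0.42773645 -0.196287    0.15      ]
```

```bash
python3 -m crank '[[0.03,-0.03,0.6,0,0,0],[0,0,0.6,0,0,0],[0,0,0.5,0,0,0],[0,0,0,0,0,0],[0,0,0,0,0,0]]'
python3 -m crank '[[0,0,0,0,0,0],[0,0,0,0,0,0],[0,0,0,0,0,0],[0,0,0,0,0,0],[0,0,0,0,0,0]]' 0 25
```

```text
clock: 19.4
ee_pos: [0.4282, -0.1956, 0.1203]
tool_rot: [0.086, 3.139, -0.001]
ft_force: [0.7, 0.8, -0.4]
gripper_width: 0.0565
clock: 19.82
ee_pos: [0.4277, -0.1957, 0.1198]
tool_rot: [0.087, 3.14, -0.0]
ft_force: [0.9, 0.7, 0.2]
gripper_width: 0.0265
```

```bash
python3 -m crank '[[0,0,-0.3,0,0,0],[0,0,-0.8,0,0,0],[0,0,-1,0,0,0],[0,0,-1,0,0,0],[0,0,-0.9,0,0,0],[0,0,-0.5,0,0,0],[0,0,-0.2,0,0,0],[0,0,0,0,0,0]]'
python3 - <<'E'
from h import *
st();plan([.46,.055,.26],1.516)
plan([.573,.057,.26],1.516,ps=([.46,.055,.26],1.516))
E
```

```text
clock: 20.48
ee_pos: [0.4279, -0.1957, 0.2617]
tool_rot: [0.087, 3.138, -0.002]
ft_force: [0.7, 0.0, -3.4]
gripper_width: 0.0256
t20.48 p [0.4279, -0.1957, 0.2617] yawY 1.5155 z [0.002, -0.001, -1.0] F [0.7, 0.0, -3.4] w 0.0256
n=9 row [-0.067, 0.934, 0.006, -0.002, 0.003, -0.001] total mm [-18.2, 252.1, 1.4] deg [-0.07, 0.12, -0.03]
n=4 row [-0.939, 0.068, 0.0, 0.0, 0.0, 0.0] total mm [-112.7, 8.2, 0.0] deg [0.0, 0.0, 0.0]
```

```bash
python3 -m crank '[[0,0.3,0,0,0,0],[-0.05,0.6,0,0,0,0],[-0.05,0.8,0,0,0,0],[-0.05,0.8,0,0,0,0],[-0.05,0.8,0,0,0,0],[-0.05,0.8,0,0,0,0],[-0.05,0.8,0,0,0,0],[-0.05,0.8,0,0,0,0]]'
python3 -m crank '[[-0.05,0.8,0,0,0,0],[-0.05,0.8,0,0,0,0],[-0.05,0.6,0,0,0,0],[-0.05,0.3,0,0,0,0],[0,0,0,0,0,0],[0,0,0,0,0,0]]'
python3 - <<'E'
from h import *
st();plan([.573,.057,.26],1.516)
E
```

```text
clock: 21.15
ee_pos: [0.4459, -0.0235, 0.2589]
tool_rot: [-0.085, -3.137, -0.001]
ft_force: [0.4, 0.3, -1.7]
gripper_width: 0.0252
clock: 21.65
ee_pos: [0.4567, 0.0488, 0.2595]
tool_rot: [-0.085, -3.138, 0.001]
ft_force: [-0.0, -0.6, -2.7]
gripper_width: 0.0257
t21.65 p [0.4567, 0.0488, 0.2595] yawY 1.5168 z [-0.002, -0.001, -1.0] F [-0.0, -0.6, -2.7] w 0.0257
n=4 row [-0.964, 0.121, -0.006, -0.003, -0.008, 0.003] total mm [-115.7, 14.4, -0.8] deg [-0.05, -0.13, 0.05]
```

```bash
python3 -m crank '[[-0.3,0.1,0,0,0,0],[-0.7,0.1,0,0,0,0],[-0.9,0.1,0,0,0,0],[-0.9,0.1,0,0,0,0],[-0.7,0.05,0,0,0,0],[-0.35,0.03,0,0,0,0],[0,0,0,0,0,0],[0,0,0,0,0,0]]'
python3 - <<'E'
from h import *
s=st()
im=r.snapshot("wrist");cv2.imwrite("pics/w13.png",im)
np.save("s13.npy",np.r_[s["ee_pos"],s["tool_rot"]])
for n,(a,b) in (("scene",(345,215)),("side",(290,185))):
    im=r.snapshot(n); cv2.imwrite(f"pics/{n}13.png",cv2.resize(im[b-50:b+50,a-65:a+65],None,fx=6,fy=6,interpolation=cv2.INTER_CUBIC))
E
```

```text
clock: 22.32
ee_pos: [0.5729, 0.0559, 0.2592]
tool_rot: [-0.089, -3.137, 0.001]
ft_force: [-0.8, -0.4, -2.1]
gripper_width: 0.025
t22.32 p [0.5729, 0.0559, 0.2592] yawY 1.5139 z [-0.003, -0.0, -1.0] F [-0.8, -0.4, -2.1] w 0.0250
```

View pics/w13.png

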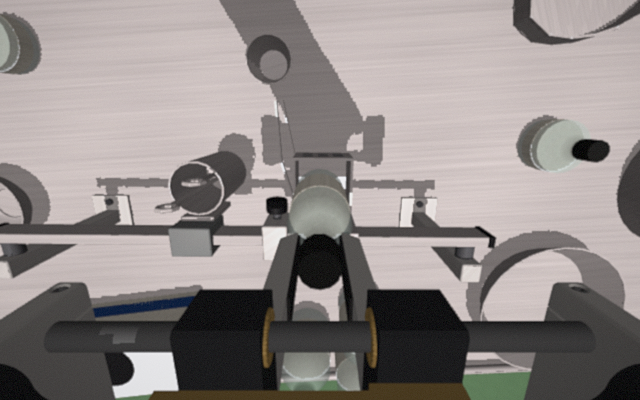

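View pics/side13.png

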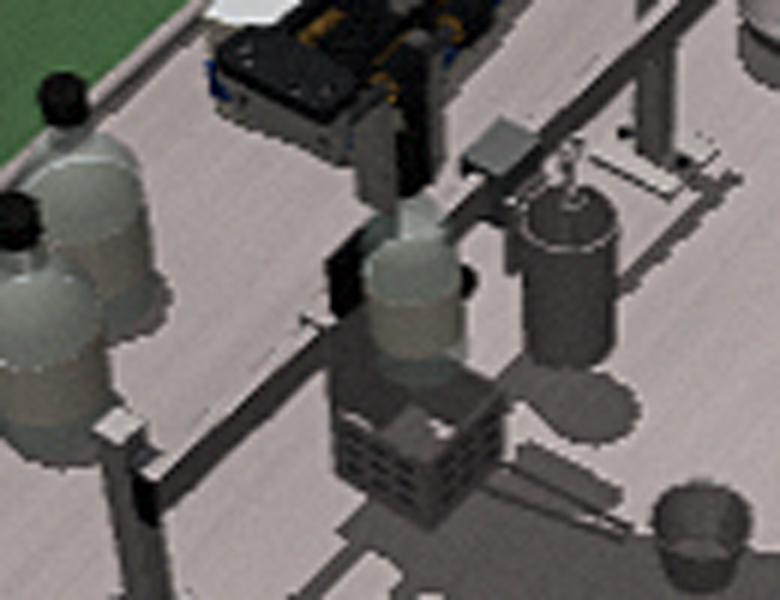

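View pics/scene13.png

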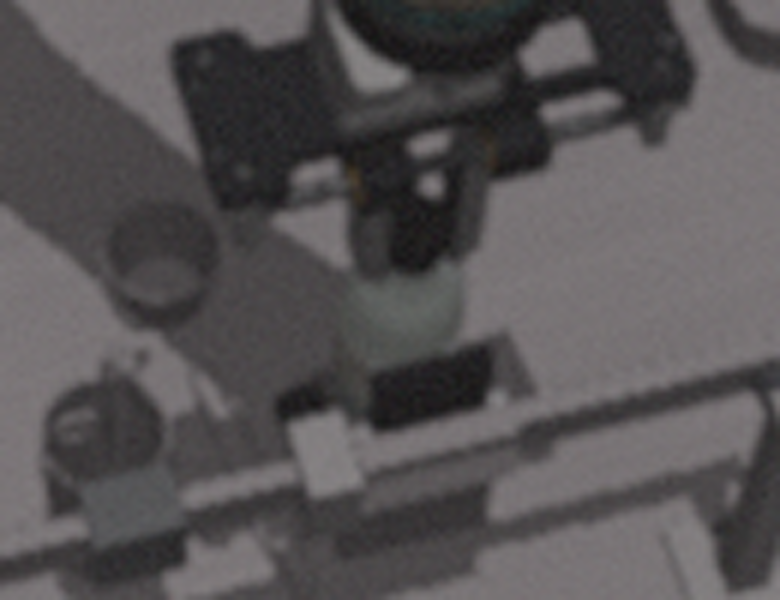

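```bash
cat > ov.py <<'E'
from h import *
import sys
f10=open("f10.py").read().split("for L in")[0].replace('print','(lambda *k:0)')
exec(f10); Q=q
def over(name,s,im,zb,k=5,box=(270,130,370,260),bxy=None,cxy=None):
    x0,y0,x1,y1=box
    I=cv2.convertScaleAbs(cv2.resize(im[y0:y1,x0:x1],None,fx=k,fy=k,interpolation=cv2.INTER_CUBIC),alpha=1.3)
    def pl(P,c):
        uv=((wproj(s,P)-(x0,y0)+.5)*k).astype(int);cv2.polylines(I,[uv.reshape(-1,1,2)],True,c,1,cv2.LINE_AA)
    t=np.linspace(0,2*np.pi,40)[:-1];c=s["ee_pos"]
    Rm=R.from_rotvec(s["tool_rot"]).as_matrix()
    for rr,z in((25,0),(25,88),(13,150)):
        L=np.c_[rr*np.cos(t),rr*np.sin(t),-(z-119.8)+0*t]/1000
        pl(c+L@Rm.T,(0,255,0))
    for zz,h in((60,34),(60,31),(3,31)):
        pl(np.array([model(Q,(a*h,b*h,zz)) for a,b in((-1,-1),(1,-1),(1,1),(-1,1))]),(0,0,255))
    cv2.imwrite(name,I)
E
python3 - <<'E'
from ov import *
a=np.load("s13.npy");s13={"ee_pos":a[:3],"tool_rot":a[3:]}
over("pics/w13o.png",s13,cv2.imread("pics/w13.png"),0)
E
```

```text
(no output)
```

View pics/w13o.png

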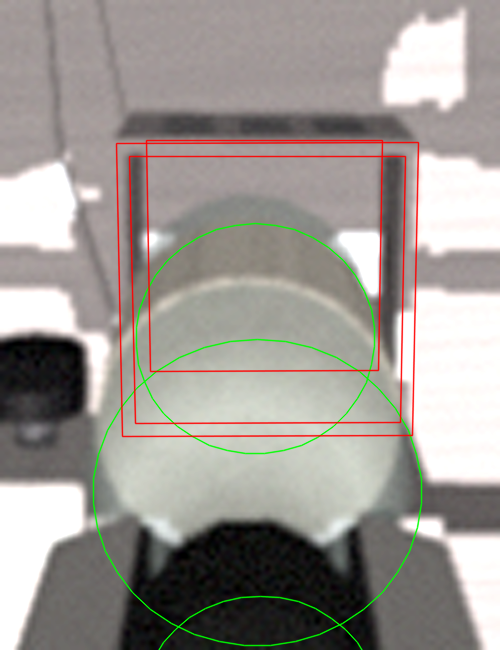

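```bash
python3 - <<'E'
from ov import *
a=np.load("s13.npy");s={"ee_pos":a[:3],"tool_rot":a[3:]}
Rm=R.from_rotvec(s["tool_rot"]).as_matrix();t=np.linspace(0,2*np.pi,40)[:-1]
for n,(aa,bb) in (("scene",(345,215)),("side",(290,185))):
    I=cv2.convertScaleAbs(cv2.imread(f"pics/{n}13.png"),alpha=1.3 if n=="side" else 1.8)
    def pl(P,c):
        uv=((proj(n,P)-(aa-65,bb-50)+.5)*6).astype(int);cv2.polylines(I,[uv.reshape(-1,1,2)],True,c,1,cv2.LINE_AA)
    for rr,z in((25,0),(25,88),(12,115)):
        pl(s["ee_pos"]+np.c_[rr*np.cos(t),rr*np.sin(t),-(z-119.8)+0*t]/1000@Rm.T,(0,255,0))
    for zz,h in((60,34),(0,34)):
        pl(np.array([model(Q,(x*h,y*h,zz)) for x,y in((-1,-1),(1,-1),(1,1),(-1,1))]),(0,0,255))
    pl(np.array([model(Q,(28,y,zz)) for y,zz in((-25,124),(25,124),(25,165),(-25,165))]),(255,0,0))
    cv2.imwrite(f"pics/{n}13o.png",I)
E
```

```text
(no output)
```

View pics/side13o.png

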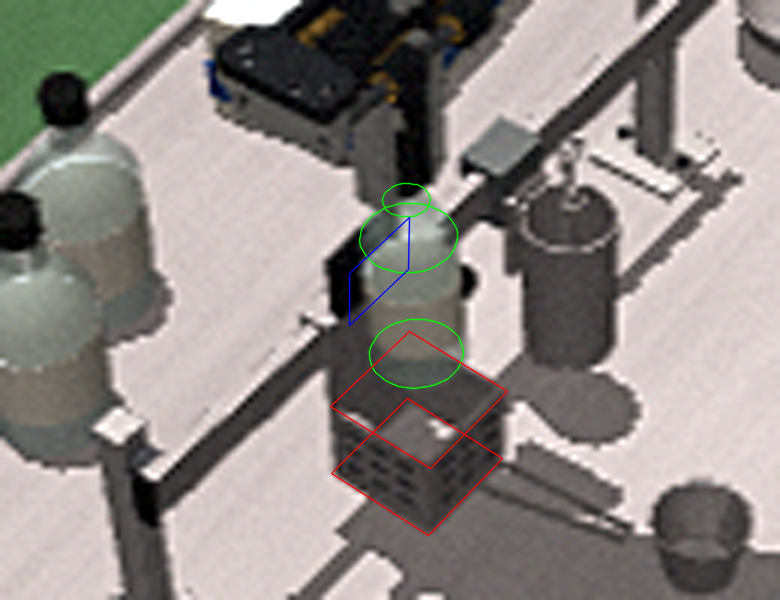

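View pics/scene13o.png

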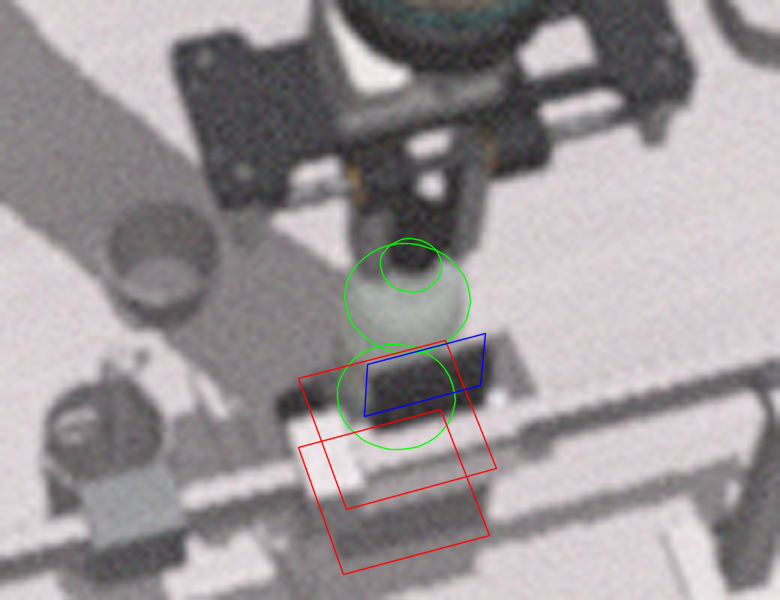

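```bash
python3 - <<'E'
from ov import *
s=st();im=r.snapshot("wrist");cv2.imwrite("pics/w14.png",im)
np.save("s14.npy",np.r_[s["ee_pos"],s["tool_rot"]])
Rm=R.from_rotvec(s["tool_rot"]).as_matrix();t=np.linspace(0,2*np.pi,40)[:-1]
x0,y0,k=270,130,6
I=cv2.convertScaleAbs(cv2.resize(im[y0:y0+130,x0:x0+100],None,fx=k,fy=k,interpolation=cv2.INTER_CUBIC),alpha=1.3)
J=I.copy()
# apply hypothetical rot about tool y at grasp point
for rot,dx,col in((0,0,(0,255,0)),(.05,0,(255,0,255))):
  Rp=R.from_rotvec([0,rot,0])
  for rr,z in((25,0),(25,88),(13,126)):
    L=np.c_[rr*np.cos(t),rr*np.sin(t),-(z-138.8)+0*t]/1000
    P=s["ee_pos"]+(Rp.apply(L)+[dx,0,-.019])@Rm.T
    uv=((wproj(s,P)-(x0,y0)+.5)*k).astype(int);cv2.polylines(J,[uv.reshape(-1,1,2)],True,col,1,cv2.LINE_AA)
cv2.imwrite("pics/w14o.png",np.hstack([I,J])[:,:])
E
```

```text
t22.47 p [0.5729, 0.0565, 0.2603] yawY 1.5154 z [-0.0, -0.001, -1.0] F [-0.8, 0.1, -1.6] w 0.0257
```

View pics/w14o.png

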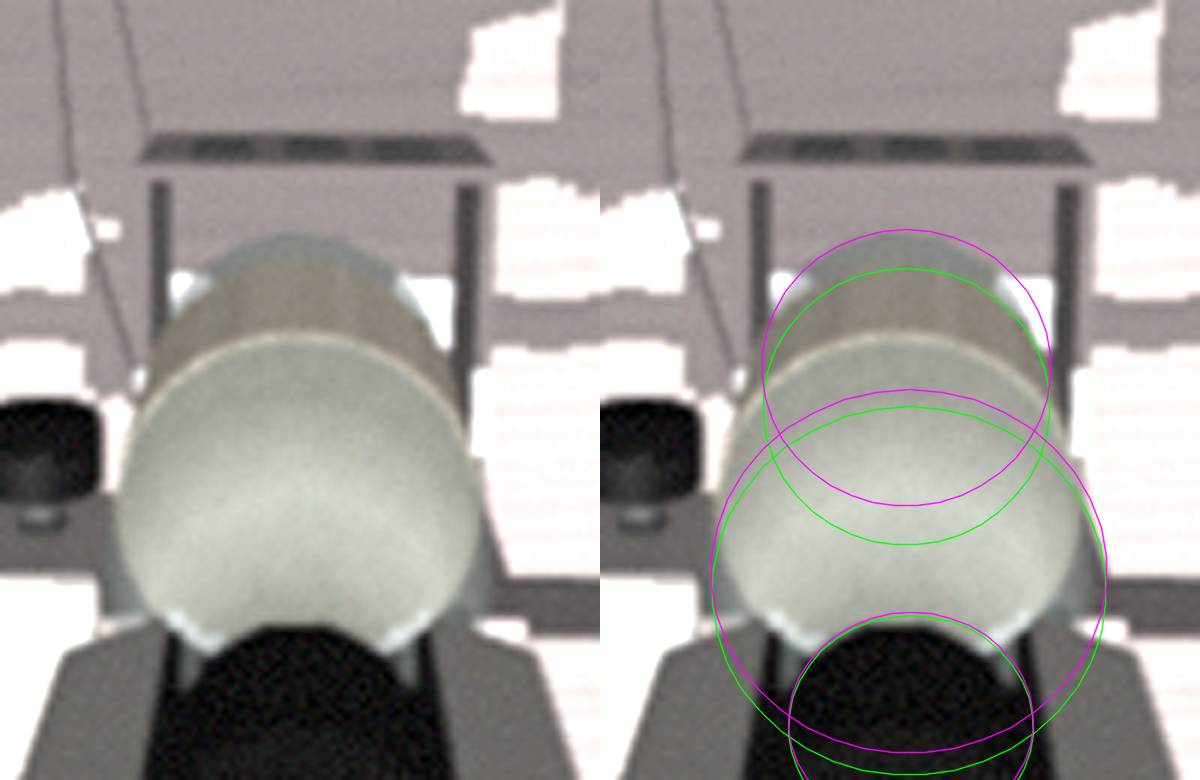

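```bash
cat > pl.py <<'E'
from ov import *
import sys
h=float(sys.argv[1]);th=float(sys.argv[2]) if len(sys.argv)>2 else -.119
B=np.array([6.2,-1.0,119.7])/1000
s=st();R0=R.from_rotvec(s["tool_rot"])
print("base now",(s["ee_pos"]+R0.apply(B)).round(4))
Rg=R.from_matrix(toolR(1.516))*R.from_rotvec([0,th,0])
tgt=np.array(model(Q,(0,0,3+h)))
p1=tgt-Rg.apply(B)
print("target base",tgt.round(4),"TCP",p1.round(4))
w=(R0.inv()*Rg).as_rotvec();dp=R0.inv().apply(p1-s["ee_pos"])
print("now-frame mm",(dp*1000).round(1),"units",(dp/.03).round(3),"turn units",(w/np.radians(4)).round(3))
dg=Rg.inv().apply(np.array(model(Q,(0,0,3)))-tgt);print("then in goal frame to floor mm",(dg*1000).round(1))
E
python3 pl.py 75
```

```text
t22.52 p [0.573, 0.0566, 0.2605] yawY 1.5155 z [-0.0, -0.001, -1.0] F [-0.6, -0.0, -2.9] w 0.0254
base now [0.5667 0.0559 0.1408]
target base [0.5687 0.059  0.1249] TCP [0.5608 0.0604 0.2445]
now-frame mm [12.4  3.2 16. ] units [0.414 0.105 0.534] turn units [-0.011 -1.705 -0.007]
then in goal frame to floor mm [ 3.5 -0.2 74.9]
```

```bash
python3 - <<'E'
from ov import *
print(Q)
for L in [(0,0,3),(0,0,60),(0,0,78)]: print(model(Q,L))
E
python3 f10.py | head -3
```

```text
[ 0.60653518  0.05707718  0.16975919 -0.05349501 -0.07262358 -0.00228728]
[0.57416476 0.05854249 0.05009295]
[0.57004176 0.05889383 0.10694255]
[0.56873975 0.05900477 0.12489506]
hook [0.6065 0.0571 0.1698] yaw,pitch,roll [-0.053 -0.073 -0.002]
[ 0.4  1.  -0.1  0.5  0.1 -0.2 -0.4 -0.6  0.4 -0.4 -0.  -0.8  0.7 -1.
  0.5  1.1 -0.8  1.1 -0.1 -0.5 -1.   0.2 -0.2]
```

```bash
python3 - <<'E'
from cell import r
for i in range(3): print(r.get_calibration("wrist")["hand_eye"][:3,3], r.get_calibration("scene")["camera_from_world"][:3,3])
E
python3 -c "
from cell import r
print(r.get_calibration('wrist')['hand_eye'][:3,3])
import numpy as np;print(np.load('s10.npy'))"
```

```text
[ 0.08349515 -0.00125895 -0.17856412] [-0.16510684 -0.30263126  1.69387005]
[ 0.08349515 -0.00125895 -0.17856412] [-0.16510684 -0.30263126  1.69387005]
[ 0.08349515 -0.00125895 -0.17856412] [-0.16510684 -0.30263126  1.69387005]
[ 0.08349515 -0.00125895 -0.17856412]
[ 5.40632004e-01  5.41070477e-04  2.98453149e-01 -2.29419596e+00
 -2.14437645e+00  1.04579025e-03]
```

```bash
python3 -m crank '[[0.21,0.05,0,0,-0.85,0],[0.21,0.04,0,0,-0.85,0],[0,0,0,0,0,0],[0,0,0,0,0,0]]' - 40
python3 - <<'E'
from ov import *
s=st();im=r.snapshot("wrist");cv2.imwrite("pics/w15.png",im)
np.save("s15.npy",np.r_[s["ee_pos"],s["tool_rot"]])
Rm=R.from_rotvec(s["tool_rot"]).as_matrix();t=np.linspace(0,2*np.pi,40)[:-1]
x0,y0,k=270,110,6
I=cv2.convertScaleAbs(cv2.resize(im[y0:y0+130,x0:x0+100],None,fx=k,fy=k,interpolation=cv2.INTER_CUBIC),alpha=1.3)
J=I.copy()
for rot,dx,col in((.045,0,(0,255,0)),):
  Rp=R.from_rotvec([0,rot,0])
  for rr,z in((25,0),(13,126)):
    L=np.c_[rr*np.cos(t),rr*np.sin(t),-(z-138.8)+0*t]/1000
    P=s["ee_pos"]+(Rp.apply(L)+[dx,0,-.019])@Rm.T
    uv=((wproj(s,P)-(x0,y0)+.5)*k).astype(int);cv2.polylines(J,[uv.reshape(-1,1,2)],True,col,1,cv2.LINE_AA)
for zz,h in((60,34),(60,31),(3,31)):
    uv=((wproj(s,np.array([model(Q,(a*h,b*h,zz)) for a,b in((-1,-1),(1,-1),(1,1),(-1,1))]))-(x0,y0)+.5)*k).astype(int);cv2.polylines(J,[uv.reshape(-1,1,2)],True,(0,0,255),1,cv2.LINE_AA)
cv2.imwrite("pics/w15o.png",np.hstack([I,J])[:,:])
E
python3 pl.py 75
```

```text
clock: 22.85
ee_pos: [0.5606, 0.0603, 0.2609]
tool_rot: [0.082, 3.021, -0.007]
ft_force: [0.1, 0.2, -1.9]
gripper_width: 0.0255
t22.85 p [0.5606, 0.0603, 0.2609] yawY 1.5167 z [0.119, -0.008, -0.993] F [0.1, 0.2, -1.9] w 0.0255
t22.90 p [0.562, 0.0602, 0.261] yawY 1.5155 z [0.12, -0.007, -0.993] F [1.2, 1.1, -1.6] w 0.0254
base now [0.5701 0.0587 0.1414]
target base [0.5688 0.0591 0.1249] TCP [0.5608 0.0605 0.2445]
now-frame mm [ 3.2  0.2 16.2] units [0.105 0.008 0.541] turn units [-0.007  0.017 -0.006]
then in goal frame to floor mm [ 3.5 -0.2 74.9]
```

View pics/w15o.png

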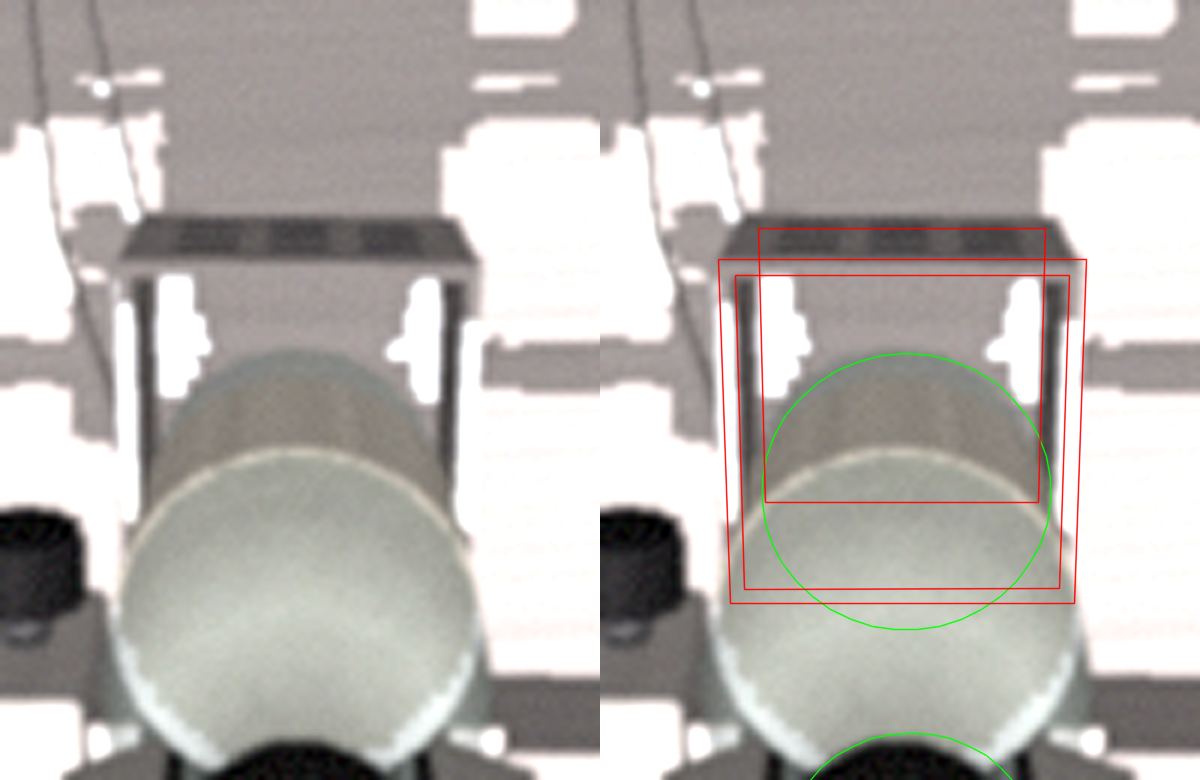

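```bash
python3 -m crank '[[0.08,0,0.15,0,0,0],[0.05,0,0.25,0,0,0],[0.02,0,0.3,0,0,0],[0.02,0,0.3,0,0,0],[0.01,0,0.2,0,0,0],[0,0,0,0,0,0]]'
python3 pl.py 30
python3 - <<'E'
from h import *
im=r.snapshot("wrist");cv2.imwrite("pics/w16.png",cv2.resize(im[90:260,230:410],None,fx=4,fy=4))
im=r.snapshot("side");cv2.imwrite("pics/side16.png",cv2.resize(im[135:235,225:355],None,fx=6,fy=6,interpolation=cv2.INTER_CUBIC))
E
```

```text
clock: 23.4
ee_pos: [0.5592, 0.0603, 0.2215]
tool_rot: [0.083, 3.025, -0.005]
ft_force: [1.0, -1.2, -2.6]
gripper_width: 0.025
t23.40 p [0.5592, 0.0603, 0.2215] yawY 1.5159 z [0.115, -0.007, -0.993] F [1.0, -1.2, -2.6] w 0.0250
base now [0.5668 0.0588 0.1019]
target base [0.572  0.0588 0.08  ] TCP [0.564  0.0602 0.1996]
now-frame mm [-2.2  0.2 22.3] units [-0.075  0.007  0.743] turn units [-0.006 -0.053 -0.001]
then in goal frame to floor mm [ 1.4 -0.1 30. ]
```

View pics/w16.png

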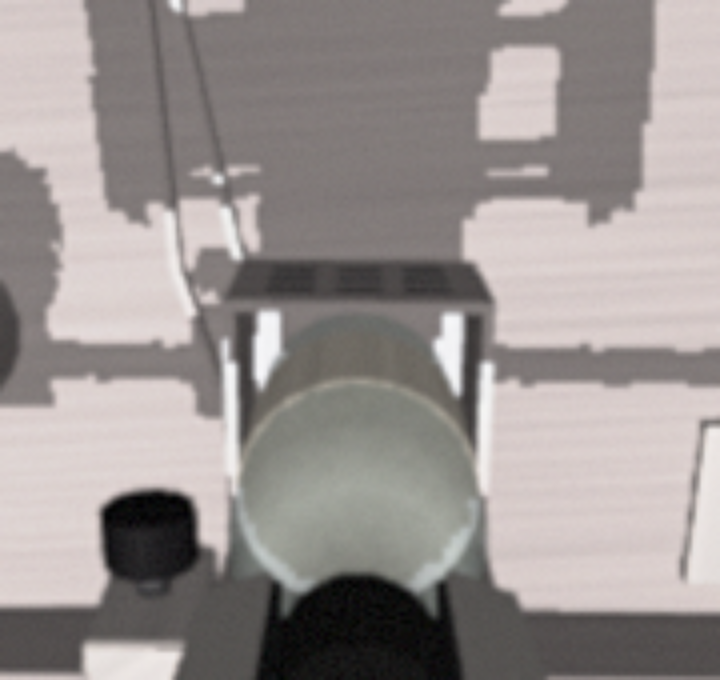

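View pics/side16.png

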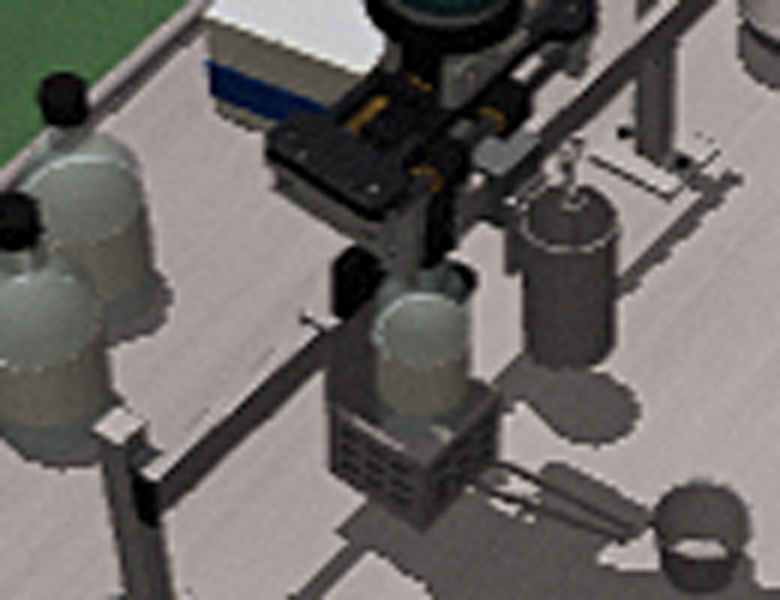

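```bash
python3 -m crank '[[-0.1,0,0.1,0,0,0],[0,0,0.2,0,0,0],[0,0,0.2,0,0,0],[0,0,0.15,0,0,0],[0,0,0,0,0,0]]'
python3 pl.py 10
```

```text
clock: 23.92
ee_pos: [0.5647, 0.06, 0.2034]
tool_rot: [0.083, 3.024, -0.006]
ft_force: [-0.4, -0.4, -2.7]
gripper_width: 0.0253
t23.92 p [0.5647, 0.06, 0.2034] yawY 1.5157 z [0.116, -0.007, -0.993] F [-0.4, -0.4, -2.7] w 0.0253
base now [0.5724 0.0586 0.0837]
target base [0.5735 0.0587 0.0601] TCP [0.5655 0.0601 0.1797]
now-frame mm [ 2.   0.1 23.6] units [0.065 0.004 0.787] turn units [-0.008 -0.034 -0.003]
then in goal frame to floor mm [ 0.5 -0.  10. ]
```

```bash
python3 -m crank '[[0.03,0,0.25,0,0,0],[0.02,0,0.25,0,0,0],[0.02,0,0.2,0,0,0],[0,0,0.07,0,0,0],[0,0,0,0,0,0]]'
python3 -m crank '[[0,0,0.1,0,0,0],[0,0,0,0,0,0]]'
python3 pl.py 0
```

```text
clock: 24.33
ee_pos: [0.5655, 0.0602, 0.1805]
tool_rot: [0.083, 3.023, -0.005]
ft_force: [-0.5, 0.2, -2.2]
gripper_width: 0.0253
clock: 24.5
ee_pos: [0.5664, 0.0603, 0.1782]
tool_rot: [0.083, 3.022, -0.005]
ft_force: [0.6, -0.1, -2.2]
gripper_width: 0.0251
t24.50 p [0.5664, 0.0603, 0.1782] yawY 1.5158 z [0.118, -0.006, -0.993] F [0.6, -0.1, -2.2] w 0.0251
base now [0.5743 0.0589 0.0586]
target base [0.5742 0.0586 0.0501] TCP [0.5662 0.0601 0.1697]
now-frame mm [ 1.2 -0.3  8.4] units [ 0.04  -0.01   0.282] turn units [ 0.    -0.006 -0.002]
then in goal frame to floor mm [0. 0. 0.]
```

```bash
python3 -m crank '[[0.02,0,0.1,0,0,0],[0.01,0,0.08,0,0,0],[0,0,0,0,0,0]]'
python3 -m crank '[[0,0,0.05,0,0,0],[0,0,0,0,0,0]]'
python3 -m crank '[[0,0,0.05,0,0,0],[0,0,0,0,0,0]]'
```

```text
clock: 24.75
ee_pos: [0.5658, 0.0602, 0.1725]
tool_rot: [0.083, 3.022, -0.005]
ft_force: [-0.0, -0.1, -2.3]
gripper_width: 0.0252
clock: 24.92
ee_pos: [0.5662, 0.0603, 0.1713]
tool_rot: [0.083, 3.022, -0.005]
ft_force: [-0.3, 0.3, -2.4]
gripper_width: 0.0254
clock: 25.08
ee_pos: [0.5667, 0.0604, 0.1701]
tool_rot: [0.083, 3.021, -0.005]
ft_force: [0.2, 0.2, -1.0]
gripper_width: 0.025
```

```bash
python3 -m crank '[[0,0,0.04,0,0,0],[0,0,0,0,0,0]]'
python3 - <<'E'
from h import *
im=r.snapshot("wrist");cv2.imwrite("pics/w17.png",cv2.resize(im[90:260,230:410],None,fx=4,fy=4))
im=r.snapshot("side");cv2.imwrite("pics/side17.png",cv2.resize(im[135:235,225:355],None,fx=6,fy=6,interpolation=cv2.INTER_CUBIC))
E
```

```text
clock: 25.25
ee_pos: [0.5674, 0.0605, 0.17]
tool_rot: [0.083, 3.02, -0.005]
ft_force: [-1.3, -1.0, 5.6]
gripper_width: 0.0253
```

View pics/w17.png

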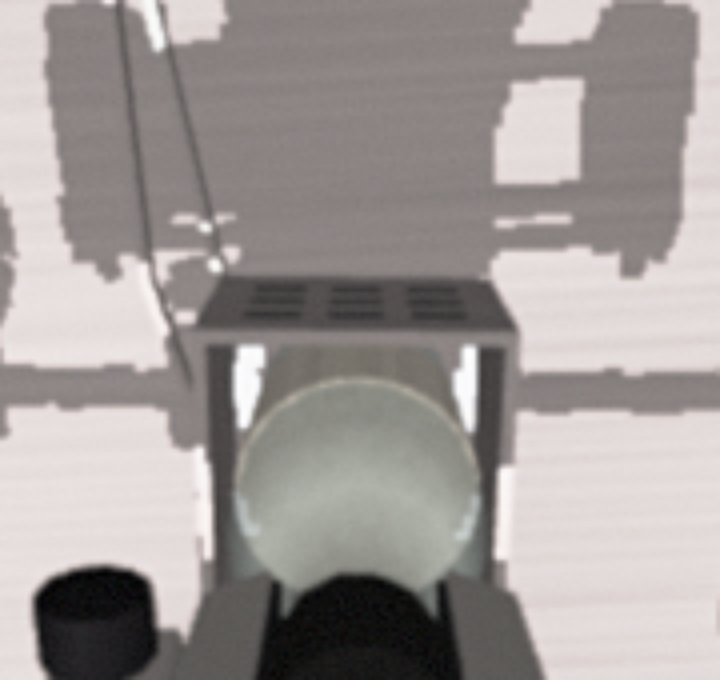

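View pics/side17.png

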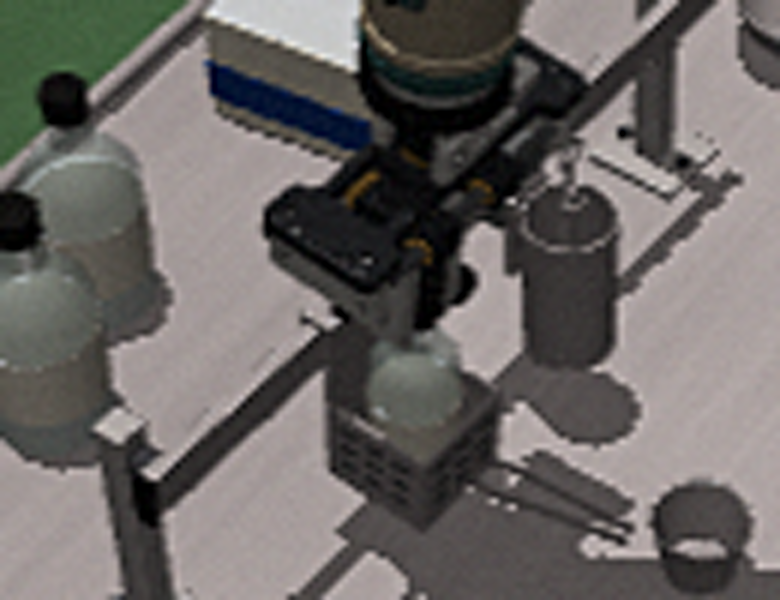

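```bash
python3 -m crank '[[0,0,-0.03,0,0,0],[0,0,0,0,0,0]]' - 8
python3 -m crank '[[0,0,0,0,0,0],[0,0,0,0,0,0],[0,0,0,0,0,0]]' 0.36
python3 - <<'E'
from h import *
st()
im=r.snapshot("wrist");cv2.imwrite("pics/w18.png",im)
E
```

```text
clock: 25.52
ee_pos: [0.5666, 0.0603, 0.1699]
tool_rot: [0.083, 3.021, -0.005]
ft_force: [-1.1, -0.1, 1.4]
gripper_width: 0.0256
clock: 25.77
ee_pos: [0.5667, 0.0604, 0.1698]
tool_rot: [0.083, 3.021, -0.005]
ft_force: [0.4, -0.1, -0.0]
gripper_width: 0.0334
t25.77 p [0.5667, 0.0604, 0.1698] yawY 1.5158 z [0.119, -0.006, -0.993] F [0.4, -0.1, -0.0] w 0.0334
```

View pics/w18.png

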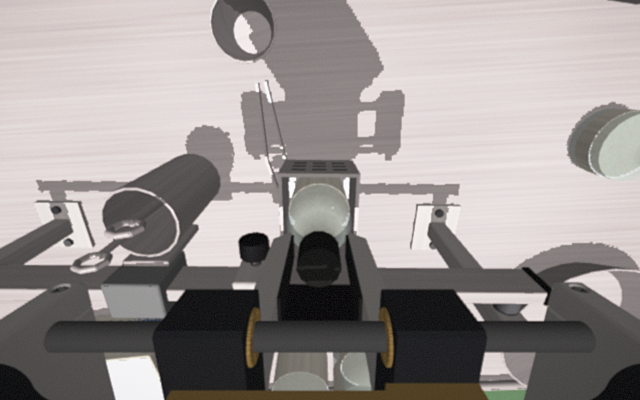

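Bottle released, centred between the fingers (stopper at ~(320,260)), gripper body clear of the jar rings. Withdraw along the tool axis.

```bash
python3 -m crank '[[0,0,-0.2,0,0,0],[0,0,-0.4,0,0,0],[0,0,-0.7,0,0,0],[0,0,-0.9,0,0,0],[0,0,-0.9,0,0,0],[0,0,-0.9,0,0,0],[0,0,-0.5,0,0,0],[0,0,0,0,0,0]]'
python3 -m crank '[[0.5,0,0,0,0,0],[0.9,0,0,0,0,0],[0.9,0,0,0,0,0],[0.5,0,0,0,0,0],[0,0,0,0,0,0],[0,0,0,0,0,0]]'
python3 - <<'E'
from h import *
st()
cv2.imwrite("pics/w19.png",r.snapshot("wrist"))
for n,(a,b) in (("scene",(330,225)),("side",(300,190))):
    im=r.snapshot(n); cv2.imwrite(f"pics/{n}19.png",cv2.resize(im[b-50:b+50,a-65:a+65],None,fx=6,fy=6,interpolation=cv2.INTER_CUBIC))
E
```

```text
clock: 26.48
ee_pos: [0.5523, 0.0624, 0.3085]
tool_rot: [0.083, 3.014, -0.003]
ft_force: [0.9, 0.3, -0.1]
gripper_width: 0.0339
clock: 26.98
ee_pos: [0.4671, 0.0655, 0.2939]
tool_rot: [0.083, 3.021, -0.006]
ft_force: [0.1, -0.1, 0.8]
gripper_width: 0.0338
t26.98 p [0.4671, 0.0655, 0.2939] yawY 1.5160 z [0.119, -0.007, -0.993] F [0.1, -0.1, 0.8] w 0.0338
```

View pics/w19.png

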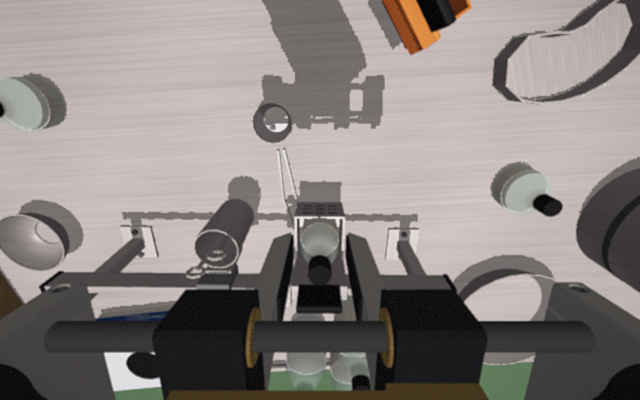

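View pics/side19.png

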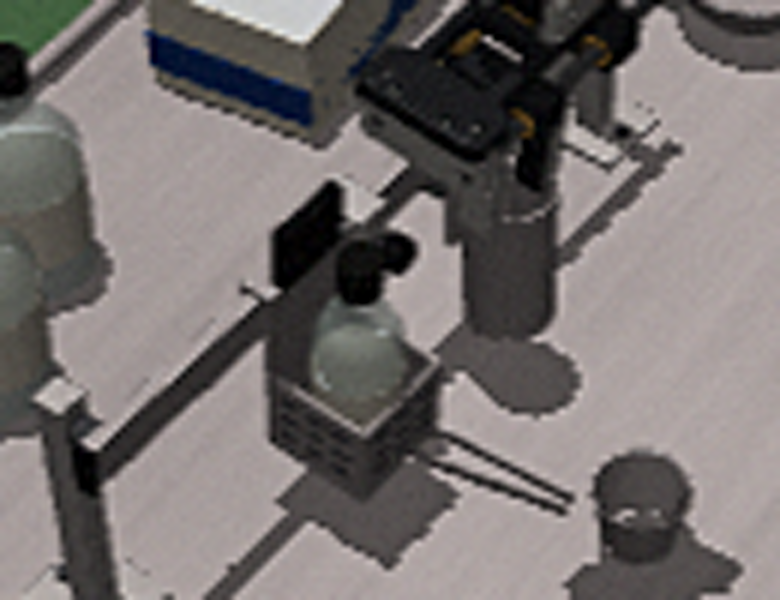

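View pics/scene19.png

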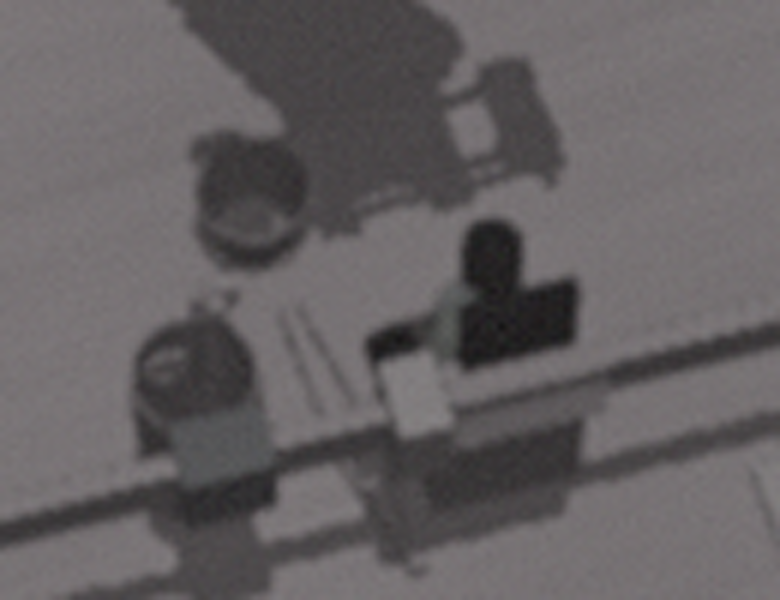

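```bash
python3 -m crank '[[0,0.5,-0.3,0,0.8,0],[0,0.9,-0.3,0,0.9,0],[0,0.9,0,0,0,0],[0,0.9,0,0,0,0],[0,0.4,0,0,0,0],[0,0,0,0,0,0],[0,0,0,0,0,0]]'
python3 - <<'E'
from h import *
st()
im=r.snapshot("wrist");cv2.imwrite("pics/w20.png",im)
u,v=wproj(r.read_state(),[.60,.04,.17])[0].astype(int);print(u,v)
cv2.imwrite("pics/w20c.png",cv2.convertScaleAbs(cv2.resize(im[max(v-70,0):v+50,max(u-70,0):u+70],None,fx=5,fy=5,interpolation=cv2.INTER_CUBIC),alpha=1.2))
E
```

```text
clock: 27.72
ee_pos: [0.472, 0.1739, 0.3113]
tool_rot: [-0.085, -3.14, -0.0]
ft_force: [0.5, -0.2, -0.1]
gripper_width: 0.0338
t27.72 p [0.472, 0.1739, 0.3113] yawY 1.5169 z [-0.001, 0.0, -1.0] F [0.5, -0.2, -0.1] w 0.0338
219 297
```

View pics/w20c.png

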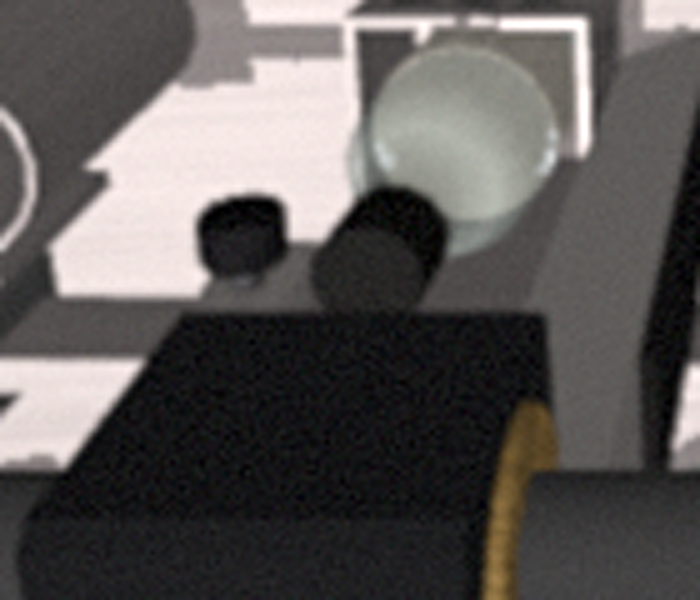

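```bash
python3 -m crank '[[-0.5,0,-0.5,0,0,0],[-0.9,0,-0.5,0,0,0],[-0.9,0,0,0,0,0],[-0.9,0,0,0,0,0],[-0.8,0,0,0,0,0],[-0.4,0,0,0,0,0],[0,0,0,0,0,0],[0,0,0,0,0,0]]'
python3 - <<'E'
from h import *
s=st()
im=r.snapshot("wrist");cv2.imwrite("pics/w21.png",im)
u,v=wproj(s,[.60,.04,.17])[0].astype(int);print(u,v)
cv2.imwrite("pics/w21c.png",cv2.convertScaleAbs(cv2.resize(im[max(v-70,0):v+50,max(u-70,0):u+70],None,fx=5,fy=5,interpolation=cv2.INTER_CUBIC),alpha=1.2))
E
```

```text
clock: 28.43
ee_pos: [0.6033, 0.1648, 0.341]
tool_rot: [-0.09, -3.139, 0.001]
ft_force: [-0.3, 0.2, -0.4]
gripper_width: 0.0338
t28.43 p [0.6033, 0.1648, 0.341] yawY 1.5134 z [-0.002, -0.001, -1.0] F [-0.3, 0.2, -0.4] w 0.0338
217 189
```

View pics/w21c.png

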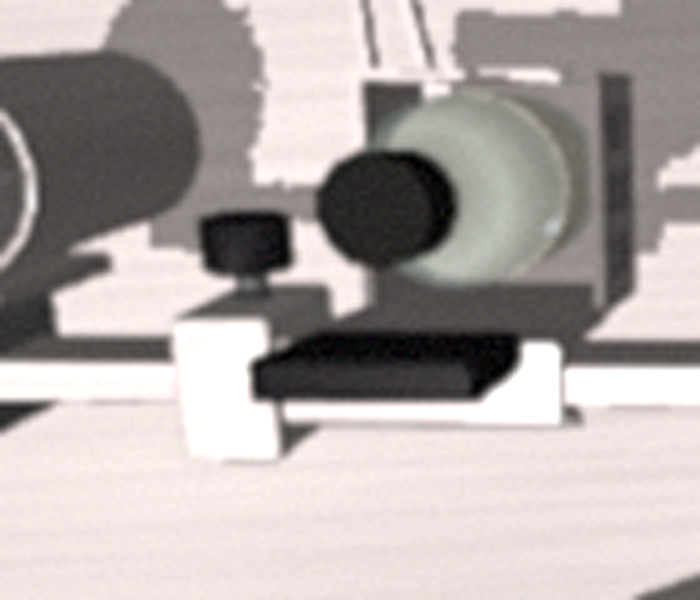

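View pics/w21.png

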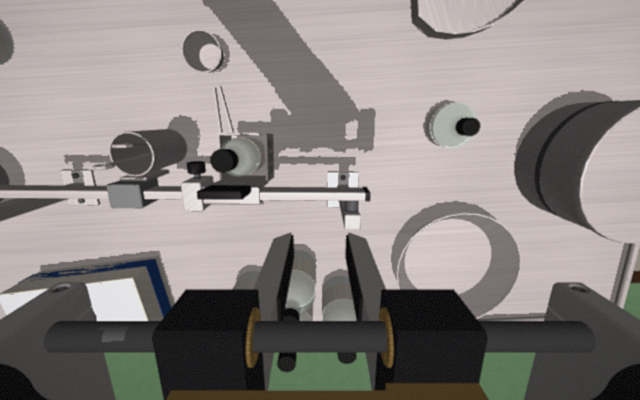

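```bash
python3 - <<'E'
from h import *
st(); print(r.finish_job())
E
```

```text
t28.48 p [0.6027, 0.1655, 0.3415] yawY 1.5148 z [-0.001, -0.0, -1.0] F [-0.4, 0.0, -1.0] w 0.0339
the job is handed in; nothing more can be done
None
```

The job is done and handed in at 28.5 s of the 64 s allowed. The steel holder hangs on the rail against the stop with its basket facing the robot, and the tall slim bottle stands in the basket.

**What I did:** I hooked the holder over the bare +y end of the rail and slid it about 80 mm, still hooked, until it met the stop. There the sideways force rose to about 7 N and it stopped moving. I then set the bottle on the basket floor with about 8 N of contact, let go and backed the arm off.

**Last checks:**
- The final wrist picture shows the hook end flush with the stop and the bottle inside the basket.
- The gripper is clear of everything.
- In the pictures I took, the other things, including the orange look-alike, stood where they were. I did not measure them.

**What disagreed:**
- **Force spike:** while I moved the holder over the rail, one reading showed 47 N upward on the wrist, and I did not find the cause. The holder then sat about 8 mm higher in the grip than when I picked it up, judged from where the hook met the rail, but it still hooked on.
- **Camera calibration:** the wrist camera's reported calibration shifted by about 2 mm during the job, so I aligned the bottle to the basket within the same picture.
- **Lean:** the holder leaned about 0.07 rad before the bottle went in, within the stated 0.1. The bottle had tilted about 0.045 rad in the grip, so I turned the tool to match the basket, which means the bottle leans with the holder.

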